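# Snap the shield cover onto an RF module

### The arm

A 6-joint arm with a two-finger parallel gripper is mounted at the origin on the work surface. World frame = base frame: x ahead of the robot, y to its left, z up, the work surface at z = 0. Lengths are in mm, angles in degrees, forces in N, time in s.
With the tool pointing down it reaches from about 425 to 950 mm from the base axis. Payload 3.5 kg.
Tool frame: the origin (TCP) lies on the centre line of the jaws, within the pads' length; the fingertips stand 11 mm ahead of it and the grasp point (between the pads) lies 8 mm behind it; x points along the fingers, z is the direction in which the jaws open and shut, and the axes are right-handed (so a half turn about x gives the same grasp; the last joint's range is limited). The gripper opens to 85 mm and grips with 20 to 120 N. Pads are 22 mm wide; open, the fingers measure 114 mm over their backs; the gripper's body (76 mm by 85 mm) begins 54 mm behind the grasp point. The pads swing forward as they close: fully open they stand 13 mm farther back than shut.
Start: joints at [-85.027, 16.404, 90.338, -0, 73.258, -8.594], TCP at [158.376, -656.143, 242.325] pointing down, gripper open.
Joint ranges: [-158.93, 158.93], [-51.34, 127.21], [12.03, 142.37], [-87.48, 267.48], [13.55, 161.25], [-162.69, 162.69]. Speed limits (degrees/s): [159.86, 159.86, 180, 180, 180, 180].

### API

Orientations are given as [roll, pitch, yaw] about the fixed x, y, z axes, in that order (R = Rz(yaw) Ry(pitch) Rx(roll)).
In Python, from cell import arm gives the robot as it stands.
- The arm moves only by the tool move_arm, never from a script. Its arguments are lists of equal length, an entry for each row: "dp": the shift along the tool's x, y, z in cm, a list of three; "turn": the turn about the tool's x in degrees; "hand": the opening, from -1 (shut) to 1 (fully open). A call has exactly 5 rows; each row is the pose to reach, as a shift and turn from the pose measured when the call began, along the tool's axes at that moment; what a row does not reach only later rows make up. A row lasts 1/8 s, in which the tool goes at most 62.5 mm and 10.7 degrees, less where a joint would pass 70% of its speed; a pose out of reach is approached as far as the arm can. A call with a gripper value outside its range is refused whole. The fingers move at their own pace and stop on an object; "grip_force" is the grip in N (left out, the last holds). Time passes only in rows, so rows that repeat a pose let the fingers close, or fill a call up. It gives the time, the measured TCP pose, the force and the opening at its end, in the units of the state.
- arm.read_state(): the state, without advancing time (a new reading comes with each control period).
- arm.read_camera(name): name is "scene" or "top" or "wrist"; returns a dict with "pixels" (400x640x3 uint8, red, green, blue), "mtx" (3x3 intrinsics, pixels), "xyz" and "orientation" of the camera in the world; the wrist camera has in their place "mount" (4x4, takes a point from camera to tool coordinates, whose origin is the TCP and whose axes are the tool frame's). Camera axes: x right, y down, z forward; pixel columns grow to the right and rows downward; lengths in mm; the calibration is good to about 2 mm. A picture is of the moment at which its call begins: read the wrist's pose just before it. There is no depth.
- arm.sign_off(): hands the job in, once; it reports no verdict.
The state is a dict: "clock": time; "joint_positions": joint angles; "qd": joint speeds; "joint_efforts": joint torques, N m; "eef_pos": TCP position; "eef_rot": TCP orientation; "contact_force": force on the tool from outside, world axes, zero at the start; "torque": the same for the moment, N m; "grip_width": finger opening in mm.
Only numpy, scipy, OpenCV 4.12 (cv2) and the standard library are available. Lean on these libraries where they do the work, as an engineer would, in place of code of your own. Each camera call takes 0.05 s, during which the arm holds its last target.

### The job

Close the open RF module: lay the flat steel shield cover in the top of the housing, so that it rests level on the two spring clips, and let go of it. Then take the white pusher and, with its foot rather than with the fingers, press the cover straight down until it is fully home and both clips have snapped over its ends. Stand the pusher upright on its rubber mat again and leave the other things on the bench where they are.

Things in the scene. Friction and masses are not known exactly. Their poses are not given: they have to be found in the camera images.
- cover_center (a point): The shield cover, a flat steel plate 130 (its x) x 60 (y) x 10 mm (z), 0.15 kg, the same either way round; the point is its centre. At the start it lies flat, underside 25 mm up, on a foam block narrower than itself (8 mm overhang on each long side). Grip it across its 60 mm width at the middle of its length.
- module: The RF module, fixed: open-topped aluminium housing 152 (x) x 80 (y) mm on a dark plate 180 x 100 x 8 mm, green board inside. Origin: centre of the plate's underside, on the bench; x along its length, z up. Four corner guides 64 mm high bound the recess. Between them each long side is cut down to 24 mm over x = -40 to 40 mm: room for the fingers that hold the cover.
- cover_laid (a point): Where the cover's centre is when it is laid in: over the module's origin, 59 mm up, its x along the module's x (either way round), the underside 54 mm up on the flared lips of the two clips. The guides leave 2.5 mm of play at each long side and have a 4 mm wide, 6 mm high lead-in bevel at the top.
- cover_home (a point): Where the cover's centre is when it is pressed home on the ledge: over the module's origin, 41 mm up (top face 46 mm up, 18 mm below the tops of the guides), with the clips' noses over its ends, under which it may lift 1 mm. From laid to home is 18 mm straight down; pushing past the clips takes about 8 to 18 N in all in the first 7 mm, then less.
- clip_far (a joint): Angle (rad) of the spring-steel clip at the module's +x end, 26 mm wide, lip 60 mm above the bench: 0 when upright (at rest, or snapped over the cover's end), about 0.09 while the cover's edge bends it outwards.
- clip_near (a joint): The same for the spring clip at the module's -x end.
- pusher_grip (a point): The pusher: white plastic, 0.22 kg, 84 mm high: flat foot 80 (its x) x 42 (y) x 18 mm, upright stem 36 (x) x 24 (y) mm, palm bar 60 x 22 mm from 72 mm up. The point is on the stem's axis, 50 mm above the foot's underside; z up. It starts upright on the mat. Grip the stem across its 24 mm. The foot enters the recess only with its x along the module's x (either way round).
- mat: The pusher's place: a black rubber mat 120 x 120 x 3 mm, fixed to the bench. Origin: centre of its underside.
- foam: The block of black foam on which the cover lies: 110 (x) x 44 (y) x 25 mm, fixed to the bench. Origin: centre of its underside.
- screwdriver: Bystander, to be left alone: a black-handled screwdriver, 190 mm, lying on the bench. Origin at its underside.
- wrench: Bystander, to be left alone: a steel open-ended wrench, 160 mm, lying on the bench. Origin at its underside.
- meter: Bystander, to be left alone: a grey hand-held multimeter, 92 x 184 x 38 mm, lying face up. Origin at its underside.
- mug: Bystander, to be left alone: a white mug, 80 mm across, 95 mm high, standing. Origin at its underside.
- jar: Bystander, to be left alone: a brown glass jar with a black lid, 60 mm across, 75 mm high, standing. Origin at its underside.
- parts_bin: Bystander, to be left alone: an open grey parts bin with one divider, 90 x 130 x 45 mm. Origin at its underside.
- attenuator: Bystander, to be left alone: a small white box with three black knobs, 60 x 100 x 40 mm. Origin at its underside.
Not all that is in view belongs to the job. Leave any purple or turquoise look-alike of the part that bears pusher_grip alone.

How it is judged:
By the outcome, as a careful person would: the job done as asked, in the order asked, and still so for the second after the job is handed in, with the robot touching nothing.
It also fails if it takes over 72 s, if anything falls off the work surface, if the arm or the gripper's body presses on something with over 40 N, if the wrist force passes 120 N, or if a joint passes its speed limit or range.

## Working session

There is one attempt and no reset: what is moved stays moved. The work goes in short steps, Python scripts to look and compute and a tool call to move; the robot and the scene stay as the last step left them, time stands still between calls to the robot, and variables do not carry over. Pictures are saved under pics/ and viewed, and the job is handed in when it is done.

Besides the shell and the picture viewer there is one more tool, called in YAML: its name, and indented under it one key for each argument. move_arm: Moves the arm, as the interface text tells. Its arguments: {"type":"object","properties":{"dp":{"type":"array","items":{"type":"array","items":{"type":"number"}}},"turn":{"type":"array","items":{"type":"number"}},"hand":{"type":"array","items":{"type":"number"}},"grip_force":{"type":"number"}},"required":["dp","turn","hand"]}

```bash
ls; mkdir -p pics; python3 - <<'E'
from cell import arm
import cv2
s=arm.read_state(); print(s)
for n in ["scene","top","wrist"]:
    c=arm.read_camera(n)
    cv2.imwrite(f"pics/{n}0.png",c["pixels"][:,:,::-1])
    print({k:(v.tolist() if hasattr(v,'tolist') else v) for k,v in c.items() if k!="pixels"})
E
```

```text
pics
{'clock': 0.0, 'joint_positions': array([-8.50272919e+01,  1.64543797e+01,  9.04261432e+01, -2.15301924e-04,
        7.32589743e+01, -8.59468505e+00]), 'qd': array([ 0.01198407,  0.01142449, -0.02618947, -0.02983293, -0.00432881,
       -0.06337732]), 'joint_efforts': array([-1.17003794e-03, -4.05989635e+01, -2.92623478e+01, -2.76839064e-04,
        5.85108486e-03,  4.15739379e-06]), 'eef_pos': array([ 158.31414655, -655.49528319,  240.90471384]), 'eef_rot': array([171.48993578,  89.86050264,  95.05739119]), 'contact_force': array([ 0.24603981, -0.43321732,  0.19793108]), 'torque': array([-0.00222549,  0.01410205, -0.02038353]), 'grip_width': 85.33088045159991}
{'mtx': [[439.2849774151641, 0.0, 318.0523267333829], [0.0, 439.2849774151641, 198.15419893910718], [0.0, 0.0, 1.0]], 'xyz': [927.7778980532457, 620.8560665493762, 960.8953817651418], 'orientation': [-141.16733245177213, -1.0174592677333463, 149.33298376954778]}
{'mtx': [[410.36079949599645, 0.0, 320.1805414977925], [0.0, 410.36079949599645, 198.65319928423597], [0.0, 0.0, 1.0]], 'xyz': [476.55668204467986, 9.192514268631793, 1198.2584466752642], 'orientation': [-174.6284966078898, -0.8537690933355429, -91.64720391115091]}
{'mtx': [[275.6710595557845, 0.0, 320.0507450083135], [0.0, 275.6710595557845, 200.27422209105907], [0.0, 0.0, 1.0]], 'mount': [[-8.255088254499679e-05, -0.3054714102002134, 0.9522012448719247, -133.1470525874375], [-0.0007625583358611503, -0.9522009520367223, -0.3054713823668969, 78.19469553785956], [0.9999997058450238, -0.0007513259289010794, -0.00015433474126468392, -0.6569459818698276], [0.0, 0.0, 0.0, 1.0]]}
```

View pics/scene0.png

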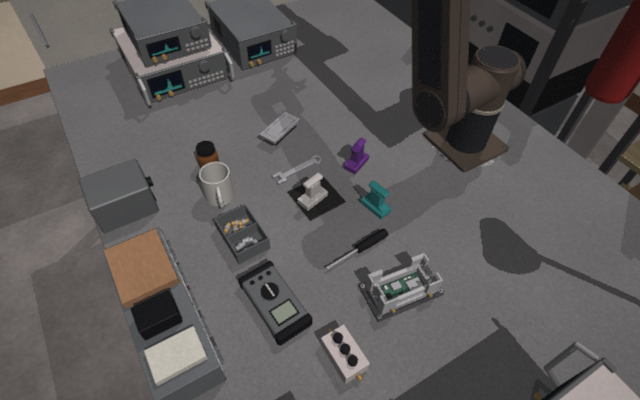

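View pics/top0.png

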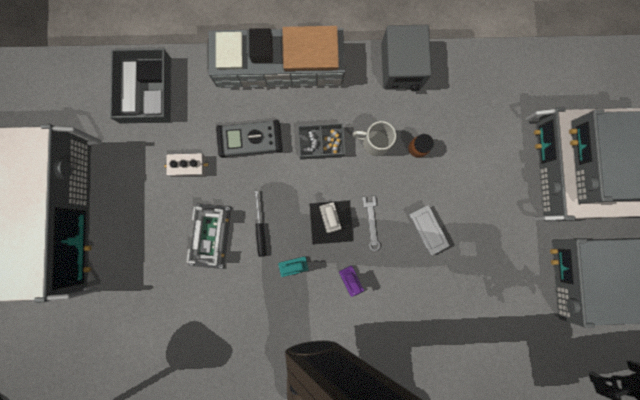

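View pics/wrist0.png

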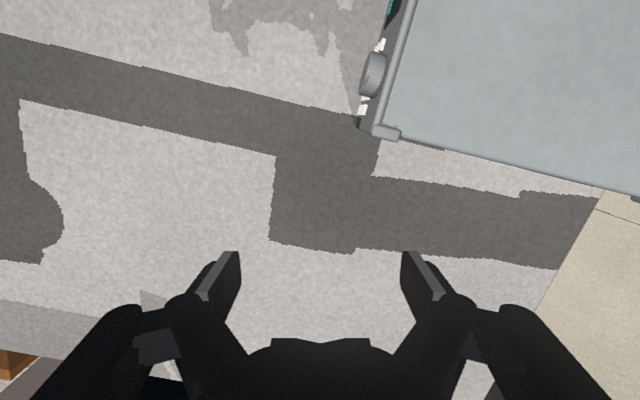

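The top view shows the cover at about (430,230), the pusher on its mat at (331,218), the module at (208,236), and the screwdriver, wrench and look-alikes between them. Next I'll write the helpers and enlarge the regions.

```bash
cat > h.py <<'E'
import numpy as np, cv2
from scipy.spatial.transform import Rotation as Ro
def R(rpy): return Ro.from_euler('xyz',rpy,degrees=True).as_matrix()
def campose(c,st=None):
    if 'mount' in c:
        T=np.eye(4);T[:3,:3]=R(st['eef_rot']);T[:3,3]=st['eef_pos'];M=T@np.array(c['mount']);return M[:3,:3],M[:3,3]
    return R(c['orientation']),np.array(c['xyz'])
def ray(c,px,st=None):
    A,o=campose(c,st);px=np.atleast_2d(px).astype(float)
    d=np.c_[px,np.ones(len(px))]@np.linalg.inv(c['mtx']).T@A.T
    return o,d
def onplane(c,px,z,st=None):
    o,d=ray(c,px,st); return o+d*((z-o[2])/d[:,2:3])
def proj(c,P,st=None):
    A,o=campose(c,st);q=(np.atleast_2d(P)-o)@A@np.array(c['mtx']).T
    return q[:,:2]/q[:,2:]
def crop(img,x0,y0,x1,y1,k,name):
    cv2.imwrite(name,cv2.resize(img[y0:y1,x0:x1,::-1],None,fx=k,fy=k,interpolation=cv2.INTER_CUBIC))
E
python3 - <<'E'
from cell import arm
from h import *
import pickle
c=arm.read_camera("top");s=arm.read_camera("scene")
pickle.dump((c,s),open("cams.pkl","wb"))
crop(c["pixels"],170,180,300,280,6,"pics/t1.png")
crop(c["pixels"],290,170,470,300,4,"pics/t2.png")
crop(s["pixels"],240,90,460,330,2.5,"pics/s1.png")
E
```

```text
(no output)
```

View pics/t1.png

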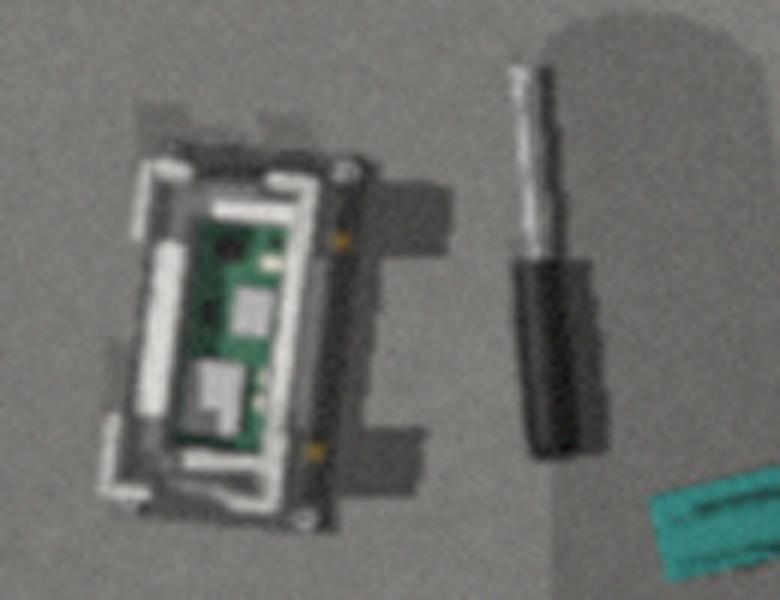

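View pics/t2.png

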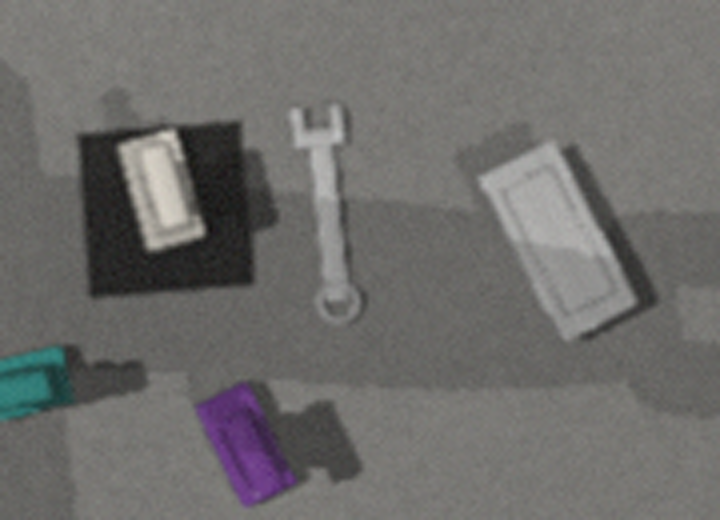

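View pics/s1.png

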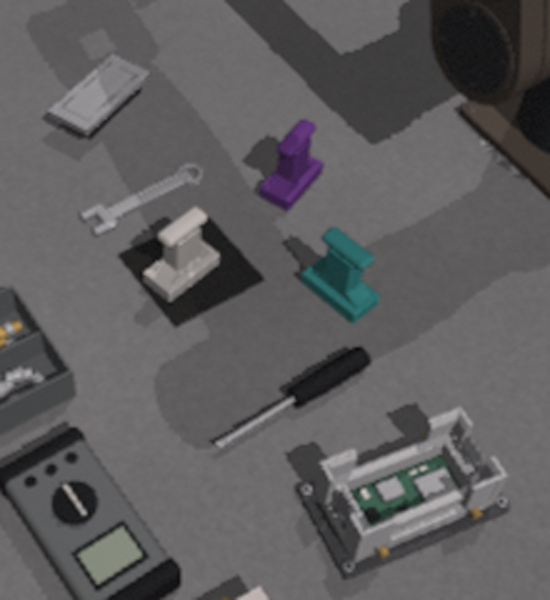

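```bash
python3 - <<'E'
from h import *
import pickle
c,s=pickle.load(open("cams.pkl","rb"))
def rep(name,pts,k,off,z):
    p=(np.array(pts,float)+.5)/k-.5+off
    P=onplane(c,p,z)[:,:2]
    e=np.roll(P,-1,0)-P
    print(name,'ctr',P.mean(0).round(1),'edges',np.linalg.norm(e,axis=1).round(1),'dir',np.degrees(np.arctan2(e[:,1],e[:,0])).round(1))
    return P
rep('cover',[(550,142),(480,180),(571,338),(636,302)],4,(290,170),35)
rep('mat',[(80,135),(240,122),(253,284),(91,296)],4,(290,170),3)
rep('bar',[(138,150),(170,145),(187,228),(157,235)],4,(290,170),87)
rep('foot',[(116,143),(176,128),(206,236),(148,251)],4,(290,170),21)
rep('guides',[(140,160),(318,178),(275,510),(100,492)],6,(170,180),64)
# scene reproj
o=np.array([240,90])
print(onplane(s,np.array([(108,58),(148,73),(88,131),(45,113)])/2.5+o,35).round(1))
E
```

```text
cover ctr [ 488.5 -318.7] edges [ 57.5 127.7  53.2 127.6] dir [ 116.6 -152.5  -63.3   25.6]
mat ctr [519.7 -41.8] edges [117.5 118.3 117.8 117.2] dir [ -86.9 -177.5   92.6    2.4]
bar ctr [529.9 -36.5] edges [22.  57.4 20.8 59. ] dir [ -82.7 -170.2  101.5   10.9]
foot ctr [533.2 -38.2] edges [44.6 80.5 42.9 80.7] dir [ -77.5 -166.3  102.8   14.8]
guides ctr [490.7 309.7] edges [ 82.2 152.   79.8 151.8] dir [-97.4 172.3  82.5  -6.8]
[[ 452.2 -367.4   35. ]
 [ 421.7 -317.1   35. ]
 [ 535.5 -261.2   35. ]
 [ 566.6 -315.    35. ]]
```

```bash
cat >> h.py <<'E'
def heads(st):
    M=R(st['eef_rot']); return M, np.degrees(np.arctan2(M[1,2],M[0,2]))
def plan(st,tgt,head,alt=0):
    """dp (cm, tool axes) and turn to put TCP at tgt with jaw (tool z) heading = head mod 180"""
    M,h=heads(st)
    dp=M.T@(np.array(tgt,float)-st['eef_pos'])/10
    t=-(head-h); t=(t+90)%180-90+alt
    j=st['joint_positions']; dj1=np.degrees(np.arctan2(tgt[1],tgt[0]))-np.degrees(np.arctan2(st['eef_pos'][1],st['eef_pos'][0]))
    print('dp',dp.round(2),'turn',round(t,2),'j6->',round(j[5]+t+dj1,1),'head',round(h,2),'toolx',M[:,0].round(3),'pos',st['eef_pos'].round(1),'w',round(st['grip_width'],1),'F',st['contact_force'].round(1),'t',round(st['clock'],2))
E
python3 - <<'E'
from h import *
from cell import arm
plan(arm.read_state(),(490,-317,200),116.5)
E
```

```text
dp [  4.2   40.19 -25.16] turn -12.93 j6-> 22.0 head -76.43 toolx [-0.     0.001 -1.   ] pos [ 158.4 -655.9  241.7] w 85.6 F [0.2 0.1 0.3] t 0.25
```

move_arm:
  dp:
    - [0.5,5,-3]
    - [1.5,10,-6.2]
    - [2.2,15,-9.4]
    - [3,20,-12.5]
    - [3.5,25,-15.6]
  turn: [-3,-6,-9,-11,-13]
  hand: [1,1,1,1,1]

```text
clock: 0.88
eef_pos: [365.8, -443.8, 206.4]
eef_rot: [157.0, 89.9, 93.6]
contact_force: [0.7, -0.2, -0.4]
grip_width: 85.2
```

```bash
python3 - <<'E'
from h import *
from cell import arm
plan(arm.read_state(),(490,-317,200),116.5)
E
```

```text
dp [ 0.66 16.79 -5.77] turn 0.12 j6-> 20.5 head -63.38 toolx [-0.     0.001 -1.   ] pos [ 365.8 -443.8  206.4] w 85.2 F [ 0.7 -0.2 -0.4] t 0.88
```

move_arm:
  dp:
    - [0.2,5,-1.7]
    - [0.4,10,-3.5]
    - [0.6,15,-5.1]
    - [0.7,16.8,-5.8]
    - [0.7,16.8,-5.8]
  turn: [0,0,0,0,0]
  hand: [1,1,1,1,1]

```text
clock: 1.5
eef_pos: [490.3, -316.1, 199.4]
eef_rot: [-176.9, 89.9, 119.9]
contact_force: [-0.4, 0.4, -0.1]
grip_width: 85.8
```

```bash
python3 - <<'E'
from h import *
from cell import arm
import pickle
st=arm.read_state();c=arm.read_camera("wrist");pickle.dump((st,c),open("w1.pkl","wb"))
plan(st,(490,-317,200),116.5)
cv2.imwrite("pics/w1.png",c["pixels"][:,:,::-1])
E
```

```text
dp [-0.06 -0.07  0.07] turn 0.25 j6-> 20.6 head -63.25 toolx [-0.001  0.001 -1.   ] pos [ 490.3 -316.1  199.4] w 85.8 F [-0.4  0.4 -0.1] t 1.5
```

View pics/w1.png

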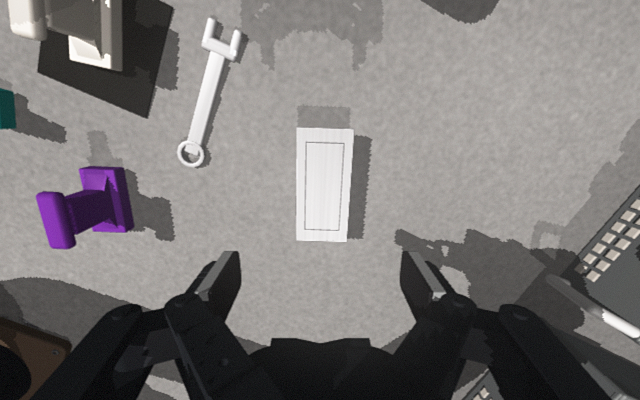

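The cover appears as a white rectangle in the wrist view, columns 297–353 and rows 128–242. I'll take its corners with a mask.

```bash
cat >> h.py <<'E'
def quad(mask,minA=200):
    """largest blob -> minAreaRect-free polygon of 4 corners via edge line fits"""
    cs,_=cv2.findContours(mask.astype(np.uint8),cv2.RETR_EXTERNAL,cv2.CHAIN_APPROX_NONE)
    k=max(cs,key=cv2.contourArea)[:,0,:].astype(float)
    hull=cv2.convexHull(k.astype(np.float32))
    for e in np.linspace(.01,.15,60):
        a=cv2.approxPolyDP(hull,e*cv2.arcLength(hull,True),True)
        if len(a)==4: break
    a=a[:,0,:].astype(float); L=[]
    for i in range(4):
        p,q=a[i],a[(i+1)%4];u=(q-p)/np.linalg.norm(q-p);n=np.array([-u[1],u[0]])
        t=(k-p)@u/np.linalg.norm(q-p);d=abs((k-p)@n);m=(t>.12)&(t<.88)&(d<3)
        vx,vy,x,y=cv2.fitLine(k[m].astype(np.float32),cv2.DIST_HUBER,0,.01,.01).ravel();
        nn=np.array([-vy,vx]);L.append(np.r_[nn,-nn@[x,y]])
    out=[]
    for i in range(4):
        x=np.cross(L[i-1],L[i]);out.append(x[:2]/x[2])
    return np.array(out)
def rect(P):
    P=P[:,:2];e=np.roll(P,-1,0)-P;l=np.linalg.norm(e,axis=1)
    i=int(np.argmax(l[:2]+l[2:])); d=e[i]-e[i+2]
    print('ctr',P.mean(0).round(1),'edges',l.round(1),'longdir',np.degrees(np.arctan2(d[1],d[0])).round(2)); return P.mean(0)
E
python3 - <<'E'
from h import *
import pickle
st,c=pickle.load(open("w1.pkl","rb"))
im=c["pixels"].astype(int)
print(im[185,325],im[185,290],im[120,325],im[150,345])
m=np.zeros(im.shape[:2],bool)
g=im.min(2)
g=cv2.medianBlur(g.astype(np.uint8),3)
m[110:260,280:370]=(g>205)[110:260,280:370]
q=quad(m);print(q.round(1))
rect(onplane(c,q,35,st))
E
```

```text
[232 230 230] [171 164 162] [145 141 139] [231 229 230]
[[296.6 127.6]
 [352.2 129.5]
 [345.7 241.2]
 [295.9 239.5]]
ctr [ 488.6 -318.9] edges [ 58.2 129.   59.2 128.9] longdir -154.92
```

```bash
python3 - <<'E'
from h import *
from cell import arm
plan(arm.read_state(),(488.6,-318.9,20),115.1)
E
```

```text
dp [17.95 -0.18  0.14] turn 1.55 j6-> 21.8 head -63.35 toolx [-0.001  0.001 -1.   ] pos [ 489.7 -317.   199.5] w 85.5 F [-0.5 -0.9 -0.8] t 1.55
```

move_arm:
  dp:
    - [4,-0.2,0.1]
    - [8,-0.2,0.1]
    - [12,-0.2,0.1]
    - [14,-0.2,0.1]
    - [14,-0.2,0.1]
  turn: [1.5,1.5,1.5,1.5,1.5]
  hand: [1,1,1,1,1]

```text
clock: 2.17
eef_pos: [486.9, -318.9, 58.2]
eef_rot: [-158.6, 89.7, 136.5]
contact_force: [-0.7, -0.8, 1.7]
grip_width: 85.1
```

```bash
python3 - <<'E'
from h import *
from cell import arm
import pickle
st=arm.read_state();c=arm.read_camera("wrist")
plan(st,(488.6,-318.9,20),115.1)
cv2.imwrite("pics/w2.png",c["pixels"][:,:,::-1])
g=cv2.medianBlur(c["pixels"].min(2),3)
m=g>200; m[:, :200]=0; m[:,450:]=0
cs,_=cv2.findContours(m.astype(np.uint8),0,2); print([cv2.boundingRect(k) for k in cs if cv2.contourArea(k)>300])
E
```

```text
dp [3.82 0.16 0.08] turn -0.03 j6-> 21.8 head -64.93 toolx [-0.003  0.003 -1.   ] pos [ 486.9 -318.9   58.2] w 85.1 F [-0.7 -0.8  1.7] t 2.17
[(277, 275, 89, 51), (356, 182, 19, 85), (291, 169, 66, 99), (272, 169, 18, 76)]
```

View pics/w2.png

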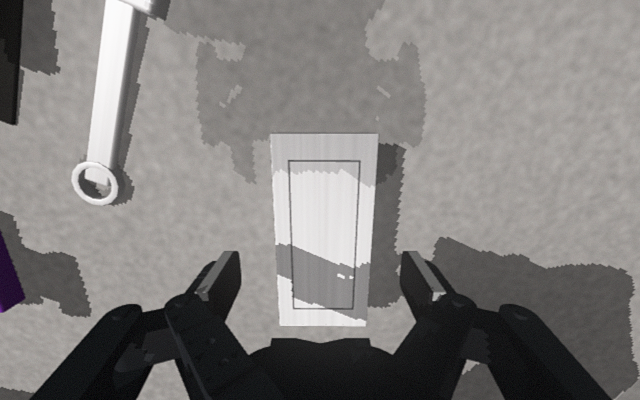

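move_arm:
  dp:
    - [2,0.15,0.08]
    - [3.5,0.15,0.08]
    - [3.8,0.15,0.08]
    - [3.8,0.15,0.08]
    - [3.8,0.15,0.08]
  turn: [0,0,0,0,0]
  hand: [1,1,1,1,1]

```text
clock: 2.85
eef_pos: [490.1, -319.9, 22.4]
eef_rot: [157.6, 90.0, 92.7]
contact_force: [-0.1, 0.8, 0.3]
grip_width: 85.5
```

move_arm:
  dp:
    - [0,0,0]
    - [0,0,0]
    - [0,0,0]
    - [0,0,0]
    - [0,0,0]
  turn: [0,0,0,0,0]
  hand: [0.4,0.2,0,-0.2,-0.2]
  grip_force: 50

```text
clock: 3.48
eef_pos: [490.7, -320.5, 23.3]
eef_rot: [24.6, 89.9, -40.3]
contact_force: [-0.1, 0.1, 5.7]
grip_width: 58.8
```

```bash
python3 - <<'E'
from h import *
from cell import arm
st=arm.read_state();c=arm.read_camera("wrist")
plan(st,(488.6,-318.9,20),115.1)
cv2.imwrite("pics/w3.png",c["pixels"][:,:,::-1])
E
```

```text
dp [ 0.33 -0.12 -0.23] turn -0.0 j6-> 21.8 head -64.9 toolx [ 0.001 -0.001 -1.   ] pos [ 490.7 -320.5   23.3] w 58.8 F [-0.1  0.1  5.7] t 3.48
```

View pics/w3.png

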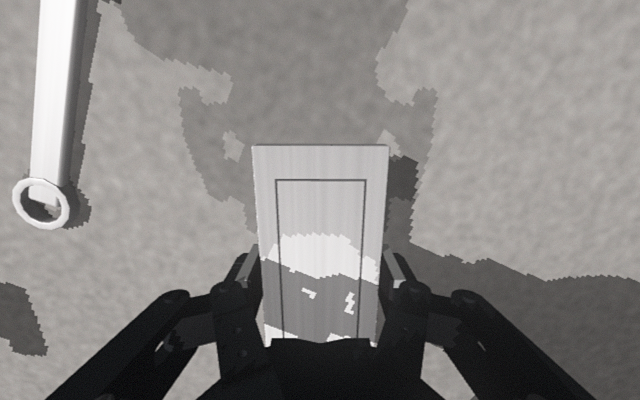

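move_arm:
  dp:
    - [-0.5,0,0]
    - [-2,0,0]
    - [-5,0,0]
    - [-9,0,0]
    - [-13,0,0]
  turn: [0,0,0,0,0]
  hand: [-0.2,-0.2,-0.2,-0.2,-0.2]
  grip_force: 60

```text
clock: 4.15
eef_pos: [490.0, -319.8, 154.4]
eef_rot: [28.1, 90.0, -36.8]
contact_force: [0.9, -0.1, -2.3]
grip_width: 58.5
```

```bash
python3 - <<'E'
from h import *
from cell import arm
st=arm.read_state();
plan(st,(375,325,290),82.6)
E
```

```text
dp [-13.59  16.95 -63.26] turn 32.5 j6-> 128.4 head -64.9 toolx [ 0. -0. -1.] pos [ 490.  -319.8  154.4] w 58.5 F [ 0.9 -0.1 -2.3] t 4.15
```

move_arm:
  dp:
    - [-3,1.5,-3.3]
    - [-6,3.9,-8.5]
    - [-9,6.3,-13.9]
    - [-10,9,-19.5]
    - [-10,11.5,-25]
  turn: [3,8,14,20,26]
  hand: [-0.2,-0.2,-0.2,-0.2,-0.2]

```text
clock: 4.78
eef_pos: [488.0, -46.9, 256.1]
eef_rot: [73.9, 89.8, -17.2]
contact_force: [0.3, -0.3, -1.2]
grip_width: 58.6
```

```bash
python3 - <<'E'
from h import *
from cell import arm
st=arm.read_state();
plan(st,(375,325,290),82.6)
E
```

```text
dp [ -3.47 -12.02 -36.95] turn 6.26 j6-> 126.4 head -91.14 toolx [ 0.004 -0.001 -1.   ] pos [488.  -46.9 256.1] w 58.6 F [ 0.3 -0.3 -1.2] t 4.78
```

move_arm:
  dp:
    - [-1,0,-5.5]
    - [-2,-2,-11.5]
    - [-3,-4,-17.5]
    - [-3.5,-6.5,-23.5]
    - [-3.5,-9,-29.5]
  turn: [2,4,6,6.3,6.3]
  hand: [-0.2,-0.2,-0.2,-0.2,-0.2]

```text
clock: 5.4
eef_pos: [405.5, 243.9, 291.4]
eef_rot: [90.8, 89.7, -6.6]
contact_force: [0.9, 0.2, -2.1]
grip_width: 58.4
```

move_arm:
  dp:
    - [0,-1.5,-3]
    - [0,-3.5,-6.5]
    - [0,-3.6,-7]
    - [0,-3.6,-7]
    - [0,-3.6,-7]
  turn: [0,0,0,0,0]
  hand: [-0.2,-0.2,-0.2,-0.2,-0.2]

```text
clock: 6.02
eef_pos: [379.1, 317.1, 291.1]
eef_rot: [84.6, 89.7, -12.9]
contact_force: [0.4, 1.2, -2.2]
grip_width: 58.5
```

```bash
python3 - <<'E'
from h import *
from cell import arm
import pickle
st=arm.read_state();c=arm.read_camera("wrist");t=arm.read_camera("top");pickle.dump((st,c,t),open("w4.pkl","wb"))
plan(st,(490.7,309.7,150),82.6)
cv2.imwrite("pics/w4.png",c["pixels"][:,:,::-1])
E
```

```text
dp [14.17 11.09 -0.74] turn -0.12 j6-> 118.0 head -97.52 toolx [ 0.005 -0.001 -1.   ] pos [379.1 317.1 291.1] w 58.5 F [ 0.4  1.2 -2.2] t 6.03
```

View pics/w4.png

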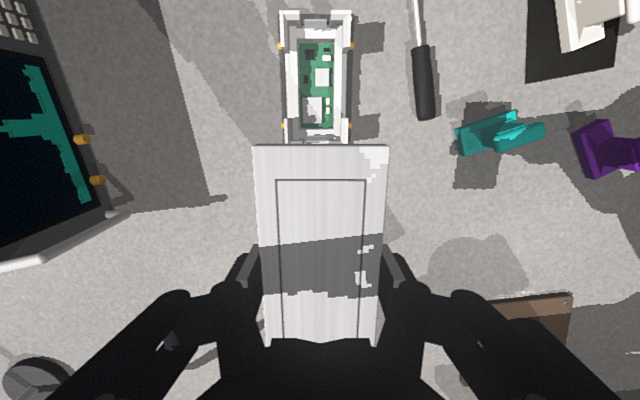

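The module is visible ahead of the held cover at columns 278–355, rows 8–145. I'll enlarge that area.

```bash
python3 - <<'E'
from h import *
import pickle
st,c,t=pickle.load(open("w4.pkl","rb"))
crop(c["pixels"],260,0,380,150,4,"pics/w4c.png")
E
```

```text
(no output)
```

View pics/w4c.png

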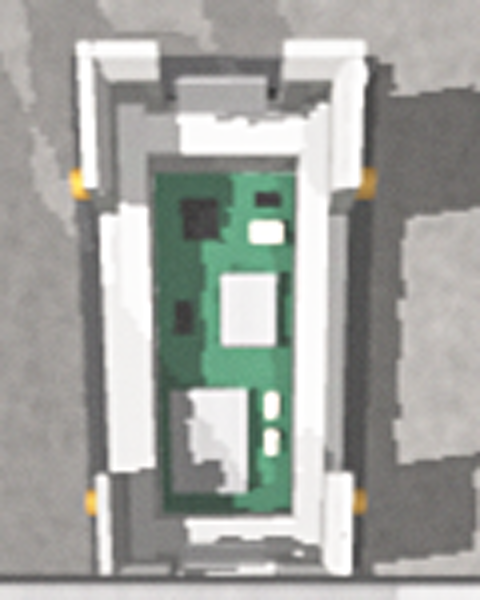

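```bash
python3 - <<'E'
from h import *
import pickle
st,c,t=pickle.load(open("w4.pkl","rb"))
f=lambda p,o,k:(np.array(p,float)+.5)/k-.5+o
P=onplane(c,f([(77,41),(366,41),(353,473),(95,475)],(260,0),4),64,st)[:,:2]
print(P.round(1)); e=P[[1,2,3,0]]-P
print(np.linalg.norm(e,axis=1).round(1),np.degrees(np.arctan2(e[:,1],e[:,0])).round(1))
fm=(P[0]+P[1])/2; nm=(P[2]+P[3])/2; u=(fm-nm)/np.linalg.norm(fm-nm)
print('axis',np.degrees(np.arctan2(u[1],u[0])).round(2),'ctr from far',(fm-76*u).round(1),'from near', (nm+40*u).round(1))
# top camera of now for module
crop(t["pixels"],170,180,300,280,6,"pics/t4.png")
# refined top-view: t0 guides
c0,s0=pickle.load(open("cams.pkl","rb"))
crop(c0["pixels"],180,195,240,280,8,"pics/t1z.png")
crop(s0["pixels"],355,245,445,325,8,"pics/s1z.png")
E
```

```text
[[572.1 338.7]
 [561.4 258. ]
 [445.9 273.5]
 [455.9 353.8]]
[ 81.4 116.6  80.9 117.2] [-97.6 172.4  82.9  -7.4]
axis -7.5 ctr from far [491.4 308.3] from near [490.6 308.4]
```

View pics/t1z.png

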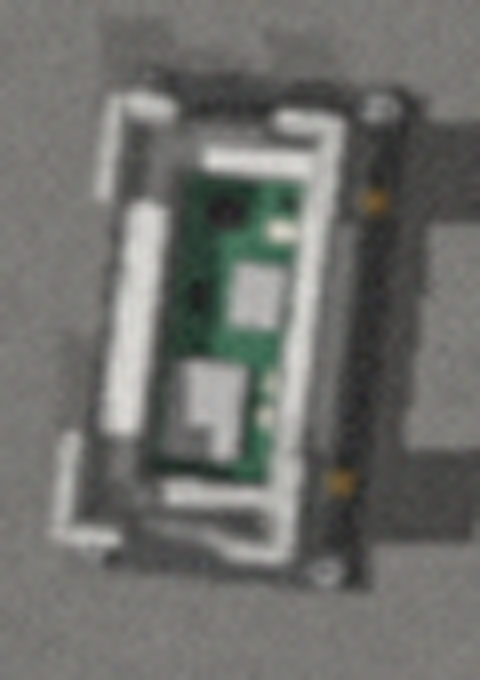

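View pics/s1z.png

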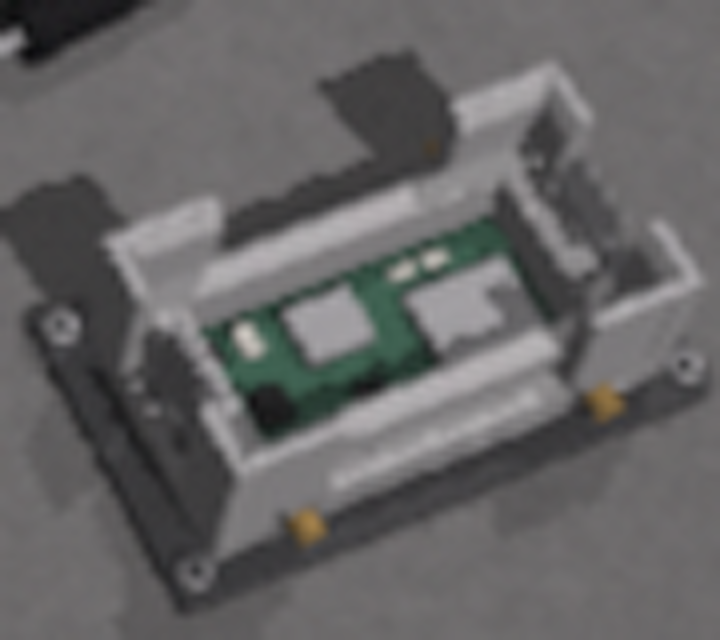

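```bash
python3 - <<'E'
from h import *
import pickle
st,c,t=pickle.load(open("w4.pkl","rb"))
c0,s0=pickle.load(open("cams.pkl","rb"))
p=(np.array([(112,92),(345,115),(292,560),(52,542)])+.5)/8-.5+(180,195)
rect(onplane(c0,p,64))
# held cover in tool frame
T=dict(eef_rot=None)
M=np.array(c['mount'])
g=cv2.medianBlur(c["pixels"].min(2),3)
for col in (290,320,350): 
    print(col,[ (r,int(g[r,col])) for r in range(138,152)])
for row in (170,200,220):
    print(row,[ (x,int(g[row,x])) for x in range(248,264)],[ (x,int(g[row,x])) for x in range(376,394)])
def tool(px,x):
    d=np.c_[np.array(px,float),np.ones(len(px))]@np.linalg.inv(c['mtx']).T@M[:3,:3].T
    o=M[:3,3]; return o+d*((x-o[0])/d[:,:1])
for x in (-10.7,-11.7,-12.7): print(tool([(253,145),(388.5,145),(259,240),(383,240),(266,340),(377,340)],x).round(1))
crop(c["pixels"],240,130,400,350,3,"pics/w4d.png")
E
```

```text
ctr [490.5 308.9] edges [ 80.6 152.6  81.8 154.5] longdir 172.64
290 [(138, 107), (139, 107), (140, 108), (141, 118), (142, 131), (143, 123), (144, 119), (145, 119), (146, 186), (147, 210), (148, 216), (149, 216), (150, 216), (151, 216)]
320 [(138, 136), (139, 138), (140, 164), (141, 207), (142, 207), (143, 201), (144, 114), (145, 114), (146, 183), (147, 207), (148, 216), (149, 217), (150, 216), (151, 216)]
350 [(138, 98), (139, 98), (140, 99), (141, 99), (142, 100), (143, 97), (144, 101), (145, 118), (146, 179), (147, 207), (148, 214), (149, 216), (150, 215), (151, 215)]
170 [(248, 182), (249, 178), (250, 176), (251, 174), (252, 182), (253, 211), (254, 224), (255, 224), (256, 219), (257, 219), (258, 219), (259, 220), (260, 222), (261, 222), (262, 224), (263, 223)] [(376, 213), (377, 214), (378, 214), (379, 214), (380, 213), (381, 211), (382, 211), (383, 211), (384, 212), (385, 212), (386, 209), (387, 181), (388, 181), (389, 184), (390, 185), (391, 185), (392, 186), (393, 189)]
200 [(248, 180), (249, 179), (250, 179), (251, 181), (252, 187), (253, 187), (254, 191), (255, 216), (256, 
[... 401 characters left out ...]
 187), (256, 208), (257, 227), (258, 227), (259, 224), (260, 221), (261, 220), (262, 219), (263, 219)] [(376, 214), (377, 213), (378, 212), (379, 211), (380, 211), (381, 213), (382, 213), (383, 189), (384, 151), (385, 150), (386, 151), (387, 152), (388, 153), (389, 154), (390, 156), (391, 154), (392, 153), (393, 153)]
[[-10.7  64.2 -30. ]
 [-10.7  64.1  29.4]
 [-10.7  18.3 -30.5]
 [-10.7  18.3  30.1]
 [-10.7 -43.  -30.8]
 [-10.7 -43.1  31. ]]
[[-11.7  64.3 -29.8]
 [-11.7  64.2  29.1]
 [-11.7  18.8 -30.3]
 [-11.7  18.7  29.9]
 [-11.7 -42.  -30.6]
 [-11.7 -42.1  30.8]]
[[-12.7  64.4 -29.5]
 [-12.7  64.3  28.9]
 [-12.7  19.3 -30. ]
 [-12.7  19.2  29.6]
 [-12.7 -41.  -30.3]
 [-12.7 -41.1  30.5]]
```

View pics/w4d.png

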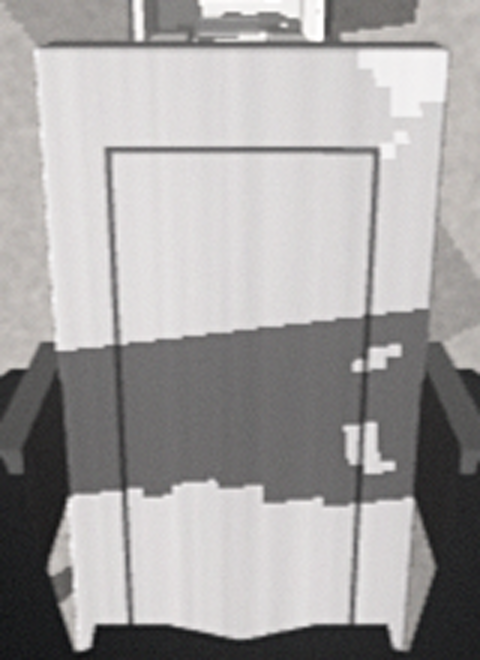

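move_arm:
  dp:
    - [2,3,-0.2]
    - [6,7,-0.5]
    - [10,11,-0.8]
    - [14,11.2,-0.8]
    - [15,11.2,-0.8]
  turn: [0,0,0,0,0]
  hand: [-0.2,-0.2,-0.2,-0.2,-0.2]

```text
clock: 6.75
eef_pos: [490.7, 308.4, 138.1]
eef_rot: [-18.4, 89.8, -116.1]
contact_force: [-0.4, 0.1, -2.1]
grip_width: 58.8
```

```bash
cat >> h.py <<'E'
def avg(arm,n=8):
    S=[]
    for i in range(n):
        S.append(arm.read_state()); arm.read_camera("wrist")
    s=dict(S[-1]);print('std',np.std([x['eef_pos'] for x in S],0).round(2))
    s['eef_pos']=np.mean([x['eef_pos'] for x in S],0)
    s['contact_force']=np.mean([x['contact_force'] for x in S],0)
    return s
E
python3 - <<'E'
from h import *
from cell import arm
import pickle
st=avg(arm)
plan(st,(491.4,308.6,75),82.55)
c=arm.read_camera("wrist");t=arm.read_camera("top");s=arm.read_camera("scene");pickle.dump((st,c,t,s),open("w5.pkl","wb"))
crop(t["pixels"],150,180,290,280,5,"pics/t5.png")
crop(s["pixels"],340,200,460,330,5,"pics/s5.png")
cv2.imwrite("pics/w5.png",c["pixels"][:,:,::-1])
E
```

```text
std [0.98 0.91 2.44]
dp [ 6.71 -0.12  0.16] turn -0.07 j6-> 119.8 head -97.52 toolx [ 0.009  0.001 -1.   ] pos [492.2 310.  142.1] w 58.5 F [-0.   0.2 -1.5] t 7.1
```

View pics/w5.png

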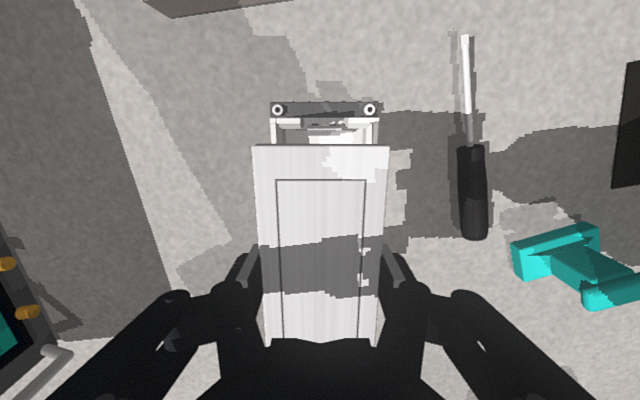

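View pics/s5.png

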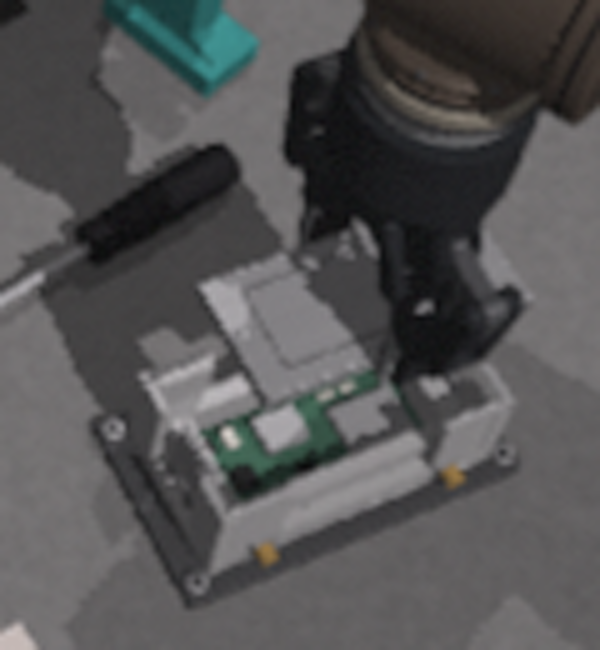

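View pics/t5.png

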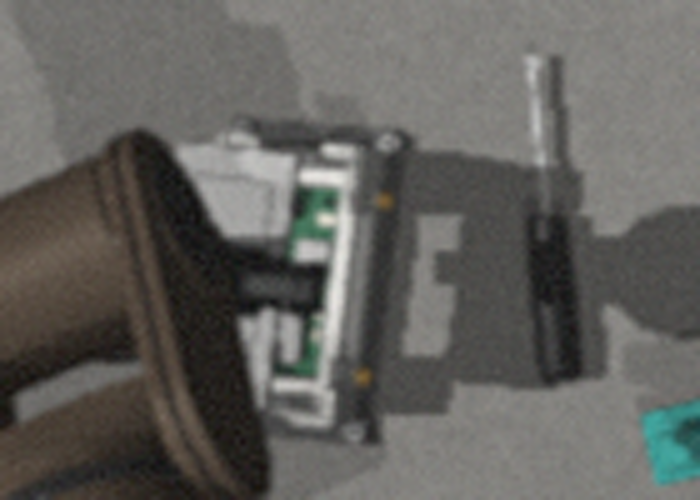

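```bash
python3 - <<'E'
from h import *
from cell import arm
import pickle
st=avg(arm,6)
plan(st,(491.4,308.6,75),82.55)
c=arm.read_camera("wrist");pickle.dump((st,c),open("w6.pkl","wb"))
crop(c["pixels"],250,90,410,170,5,"pics/w6.png")
E
```

```text
std [0.1  0.09 0.33]
dp [ 6.72 -0.09  0.18] turn -0.09 j6-> 119.7 head -97.54 toolx [ 0.005 -0.001 -1.   ] pos [492.1 310.3 142.2] w 58.7 F [ 0.4 -0.2 -2. ] t 7.55
```

View pics/w6.png

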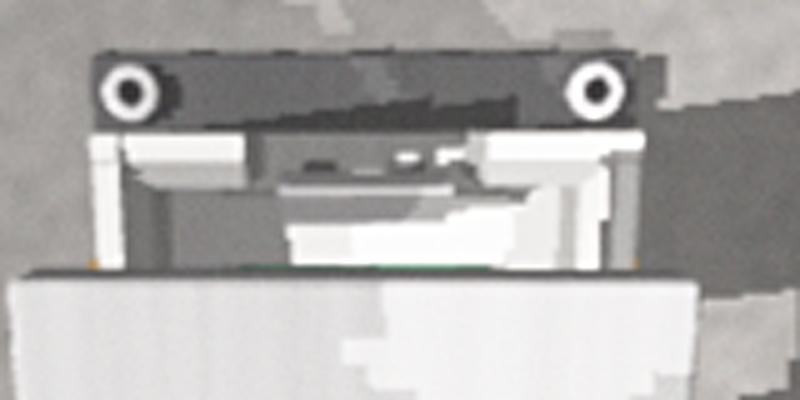

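```bash
python3 - <<'E'
from h import *
import pickle
st,c=pickle.load(open("w6.pkl","rb"))
f=lambda p:(np.array(p,float)+.5)/5-.5+(250,90)
G=onplane(c,f([(90,132),(645,132)]),64,st); S=onplane(c,f([(129,92),(595,92)]),9,st)
u=np.array([np.cos(np.radians(-7.45)),np.sin(np.radians(-7.45))]);v=np.array([-u[1],u[0]])
M,h=heads(st)
for n,P in(('G',G),('S',S)):
    m=P.mean(0)[:2];print(n,P.round(1).tolist(),np.linalg.norm(P[0]-P[1]).round(1),'m rel TCP along u,v',((m-st['eef_pos'][:2])@u).round(1),((m-st['eef_pos'][:2])@v).round(1))
    e=P[0]-P[1];print(np.degrees(np.arctan2(e[1],e[0])))
print('G ctr',(G.mean(0)[:2]-76*u).round(1))
# cover far corners
Mm=np.array(c['mount'])
E
```

```text
G [[572.1, 339.1, 64.0], [561.3, 258.3, 64.0]] 81.5 m rel TCP along u,v 75.5 -1.8
82.41215251387158
S [[578.9, 340.7, 9.0], [567.6, 255.9, 9.0]] 85.5 m rel TCP along u,v 82.0 -1.4
82.41286088545472
G ctr [491.4 308.6]
```

move_arm:
  dp:
    - [1,-0.05,0.18]
    - [3,-0.05,0.18]
    - [5,-0.05,0.18]
    - [6.5,-0.05,0.18]
    - [6.7,-0.05,0.18]
  turn: [0,0,0,0,0]
  hand: [-0.2,-0.2,-0.2,-0.2,-0.2]

```text
clock: 8.28
eef_pos: [490.4, 307.8, 72.3]
eef_rot: [29.2, 89.8, -68.3]
contact_force: [0.4, 0.0, -1.1]
grip_width: 58.5
```

```bash
python3 - <<'E'
from h import *
from cell import arm
import pickle
st=avg(arm,6); st=avg(arm,5)
plan(st,(491.8,308.5,53),82.55)
c=arm.read_camera("wrist");s=arm.read_camera("scene");pickle.dump((st,c,s),open("w7.pkl","wb"))
crop(c["pixels"],230,90,410,260,4,"pics/w7.png")
crop(s["pixels"],340,220,460,330,5,"pics/s7.png")
E
```

```text
std [0.73 0.31 1.21]
std [0.15 0.07 0.17]
dp [ 2.24 -0.04  0.01] turn -0.1 j6-> 119.7 head -97.55 toolx [ 0.006 -0.001 -1.   ] pos [492.1 308.6  75.4] w 58.6 F [-0.5 -0.2 -2.2] t 8.78
```

View pics/w7.png

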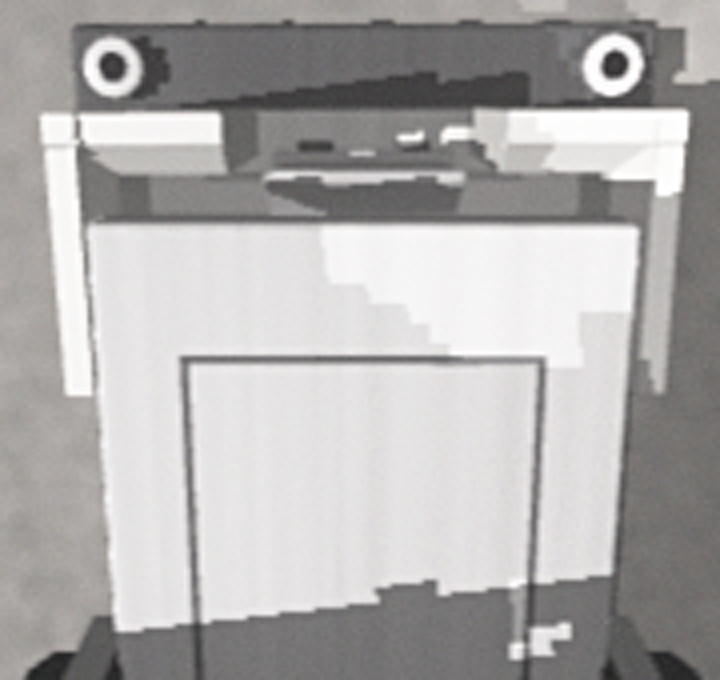

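View pics/s7.png

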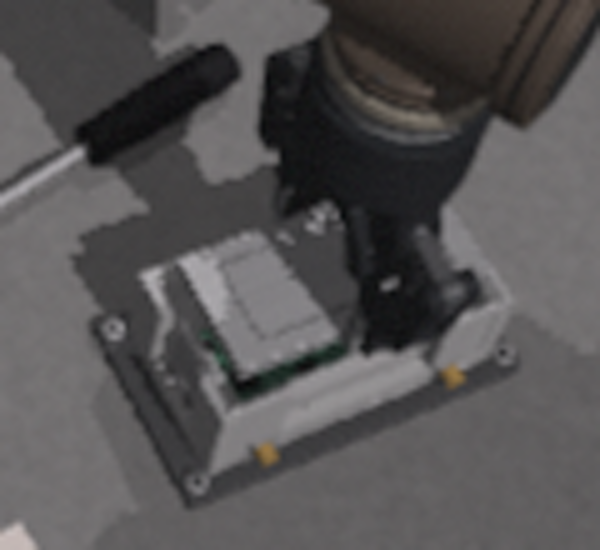

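move_arm:
  dp:
    - [0.5,0,0]
    - [1,-0.02,0]
    - [1.5,-0.04,0]
    - [1.8,-0.04,0]
    - [1.9,-0.04,0]
  turn: [0,0,0,0,0]
  hand: [-0.2,-0.2,-0.2,-0.2,-0.2]

```text
clock: 9.55
eef_pos: [491.2, 308.4, 55.4]
eef_rot: [84.7, 89.7, -12.9]
contact_force: [0.7, -0.1, -2.5]
grip_width: 58.7
```

```bash
python3 - <<'E'
from h import *
from cell import arm
st=avg(arm,8); 
plan(st,(491.8,308.5,52),82.55)
c=arm.read_camera("wrist");s=arm.read_camera("scene")
crop(c["pixels"],230,90,410,260,4,"pics/w8.png")
crop(s["pixels"],340,220,460,330,5,"pics/s8.png")
E
```

```text
std [0.13 0.06 0.25]
dp [ 0.38  0.03 -0.01] turn -0.1 j6-> 119.7 head -97.55 toolx [ 0.006 -0.001 -1.   ] pos [491.4 308.5  55.8] w 58.6 F [ 0.4 -0.2 -2. ] t 9.9
```

View pics/w8.png

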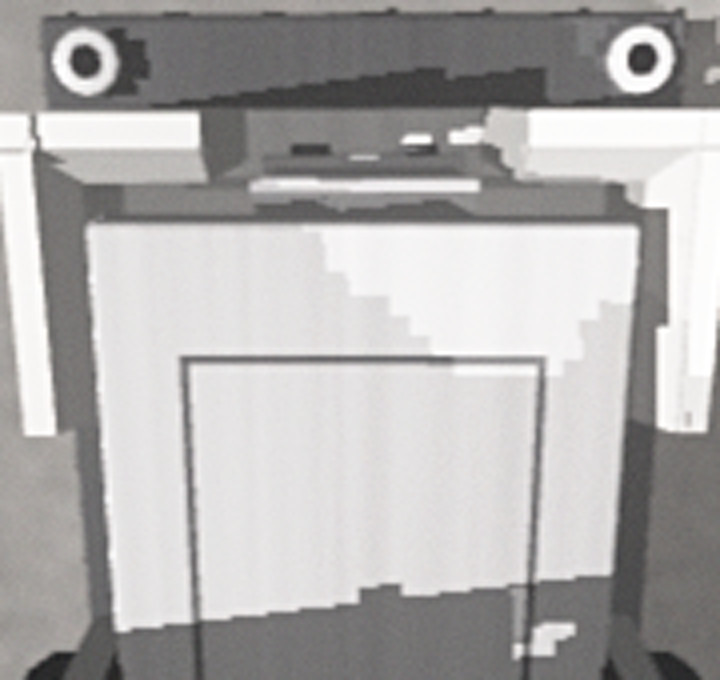

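move_arm:
  dp:
    - [0.1,0,0]
    - [0.2,0,0]
    - [0.25,0,0]
    - [0.3,0,0]
    - [0.3,0,0]
  turn: [0,0,0,0,0]
  hand: [-0.2,-0.2,-0.2,-0.2,-0.2]

```text
clock: 10.68
eef_pos: [491.6, 308.5, 53.0]
eef_rot: [90.7, 89.7, -6.8]
contact_force: [0.6, -0.5, -1.0]
grip_width: 58.3
```

```bash
python3 - <<'E'
from h import *
from cell import arm
st=avg(arm,4); 
plan(st,(491.8,308.5,52),82.55)
E
```

```text
std [0.01 0.01 0.01]
dp [ 0.1   0.02 -0.  ] turn -0.1 j6-> 119.7 head -97.55 toolx [ 0.006 -0.001 -1.   ] pos [491.6 308.5  53. ] w 59.1 F [ 0.4 -0.4 -1.2] t 10.82
```

move_arm:
  dp:
    - [0.05,0,0]
    - [0.1,0,0]
    - [0.1,0,0]
    - [0.1,0,0]
    - [0.1,0,0]
  turn: [0,0,0,0,0]
  hand: [-0.2,-0.2,-0.2,-0.2,-0.2]

```text
clock: 11.5
eef_pos: [491.8, 308.6, 52.3]
eef_rot: [92.9, 89.6, -4.7]
contact_force: [1.0, -0.8, 0.2]
grip_width: 58.8
```

```bash
python3 - <<'E'
from h import *
from cell import arm
st=avg(arm,4); 
plan(st,(491.8,308.5,52),82.55)
s=arm.read_camera("scene")
crop(s["pixels"],340,220,460,330,6,"pics/s9.png")
E
```

```text
std [0.01 0.01 0.02]
dp [ 0.03 -0.    0.01] turn -0.09 j6-> 119.7 head -97.54 toolx [ 0.006 -0.001 -1.   ] pos [491.8 308.6  52.3] w 58.9 F [ 0.2 -0.5  0.6] t 11.65
```

View pics/s9.png

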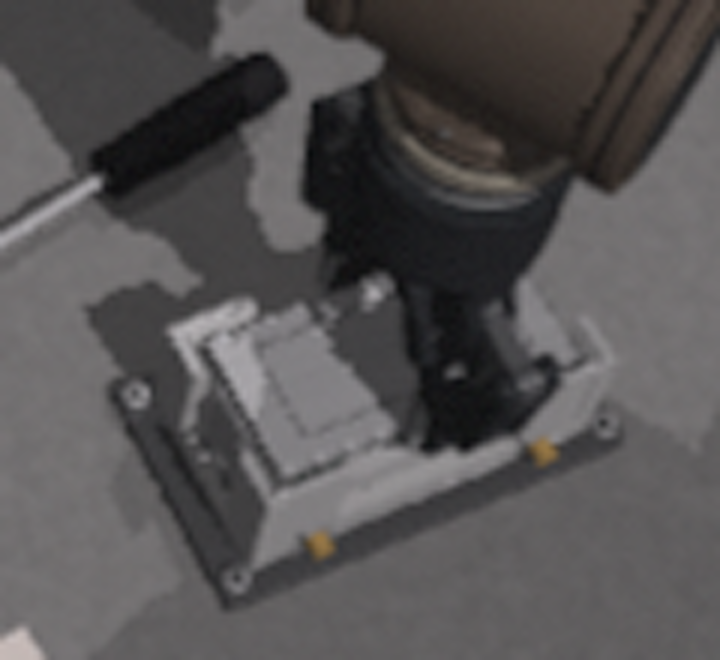

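move_arm:
  dp:
    - [0,0,0]
    - [0,0,0]
    - [0,0,0]
    - [0,0,0]
    - [0,0,0]
  turn: [0,0,0,0,0]
  hand: [0.45,0.55,0.7,0.9,1]

```text
clock: 12.38
eef_pos: [491.8, 308.5, 52.2]
eef_rot: [92.5, 89.7, -5.0]
contact_force: [-0.2, -0.2, 0.1]
grip_width: 85.6
```

```bash
python3 - <<'E'
from h import *
from cell import arm
st=avg(arm,4); 
plan(st,(491.8,308.5,52),82.55)
c=arm.read_camera("wrist")
crop(c["pixels"],200,90,440,330,3,"pics/w10.png")
E
```

```text
std [0.02 0.01 0.03]
dp [0.03 0.   0.01] turn -0.1 j6-> 119.7 head -97.55 toolx [ 0.006 -0.    -1.   ] pos [491.8 308.6  52.3] w 85.8 F [0.2 0.2 0.2] t 12.53
```

View pics/w10.png

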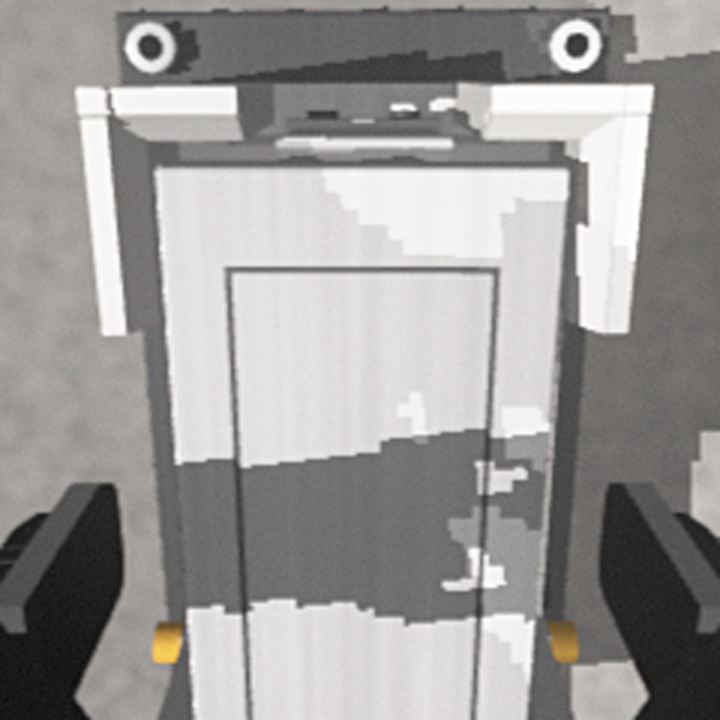

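move_arm:
  dp:
    - [-1,0,0]
    - [-4,0,0]
    - [-9,0,0]
    - [-14,0,0]
    - [-18,0,0]
  turn: [0,0,0,0,0]
  hand: [1,1,1,1,1]

```text
clock: 13.25
eef_pos: [491.1, 308.9, 235.7]
eef_rot: [102.3, 89.5, 4.8]
contact_force: [1.3, 0.9, 0.1]
grip_width: 85.3
```

```bash
python3 - <<'E'
from h import *
from cell import arm
import pickle
st=avg(arm,5)
plan(st,(530,-37,200),102)
c=arm.read_camera("wrist");s=arm.read_camera("scene");pickle.dump((st,c,s),open("w11.pkl","wb"))
crop(c["pixels"],240,60,400,260,4,"pics/w11.png")
crop(s["pixels"],340,220,460,330,6,"pics/s11.png")
E
```

```text
std [1.11 0.5  3.01]
dp [ 3.78  8.25 33.85] turn -19.54 j6-> 64.1 head -97.54 toolx [ 0.009  0.001 -1.   ] pos [492.3 309.4 237.7] w 84.9 F [0.6 0.4 0.2] t 13.45
```

View pics/w11.png

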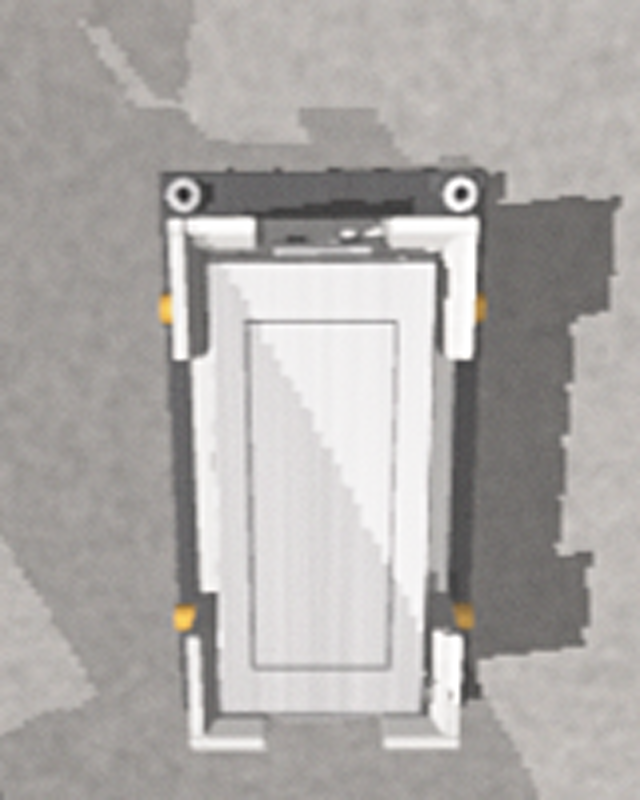

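View pics/s11.png

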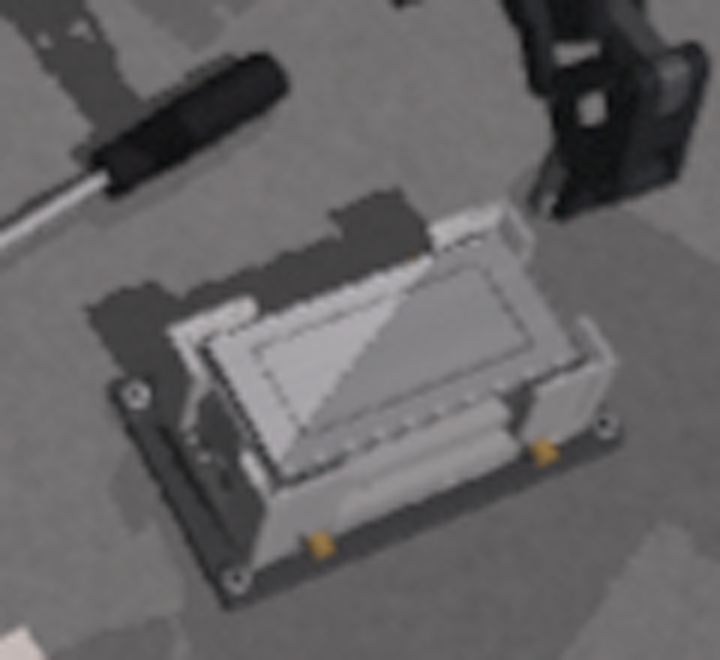

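```bash
python3 - <<'E'
from h import *
from cell import arm
import pickle
st=avg(arm,4)
c=arm.read_camera("wrist")
g=cv2.medianBlur(c["pixels"].min(2),3)
crop(c["pixels"],270,100,370,250,5,"pics/w12.png")
pickle.dump((st,c),open("w12.pkl","wb"))
E
```

```text
std [0.12 0.05 0.13]
```

View pics/w12.png

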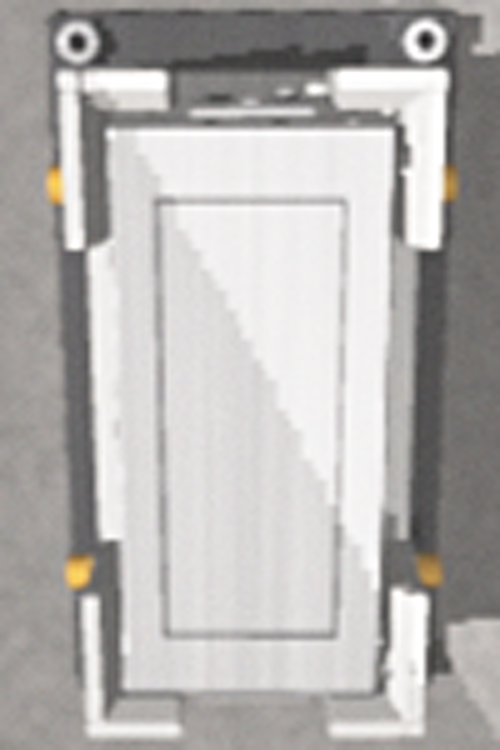

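```bash
python3 - <<'E'
from h import *
import pickle
st,c=pickle.load(open("w12.pkl","rb"))
f=lambda p:(np.array(p,float)+.5)/5-.5+(270,100)
rect(onplane(c,f([(107,128),(393,128),(378,692),(125,692)]),64,st))
rect(onplane(c,f([(57,71),(449,71),(423,737),(87,737)]),64,st))
plan(st,(530,-37,200),102)
# pusher from top
c0,s0=pickle.load(open("cams.pkl","rb"))
crop(c0["pixels"],305,195,360,250,10,"pics/t1p.png")
E
```

```text
ctr [490.2 309. ] edges [ 60.1 129.9  60.3 129.9] longdir 172.54
ctr [489.9 308.3] edges [ 81.3 153.2  81.  153.2] longdir 172.6
dp [ 3.11  8.5  33.7 ] turn -19.55 j6-> 64.1 head -97.55 toolx [ 0.003 -0.002 -1.   ] pos [489.9 308.3 230.4] w 85.7 F [-0.   0.1 -0.4] t 13.75
```

View pics/t1p.png

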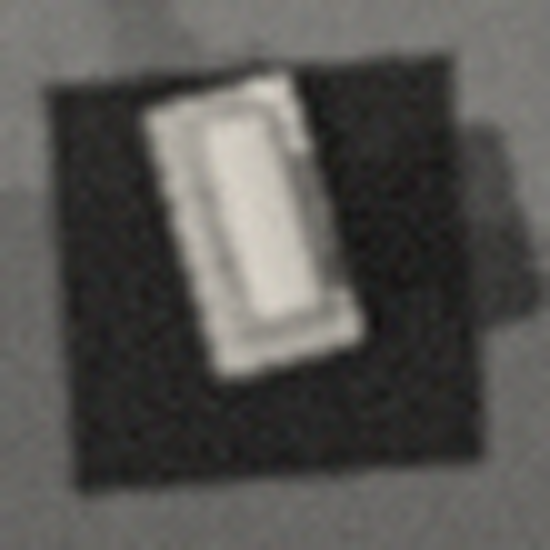

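move_arm:
  dp:
    - [0,1,5]
    - [0,2.5,10.5]
    - [0,4,16.5]
    - [0,5.5,22.5]
    - [0,7,28.5]
  turn: [-3,-9,-15,-20,-21.5]
  hand: [1,1,1,1,1]

```text
clock: 14.48
eef_pos: [522.2, 14.9, 231.6]
eef_rot: [61.9, 89.7, -14.1]
contact_force: [1.1, -0.0, -0.6]
grip_width: 85.7
```

```bash
python3 - <<'E'
from h import *
from cell import arm
st=arm.read_state();plan(st,(530,-37,200),104.3)
E
```

```text
dp [ 3.17 -0.52  5.22] turn -0.26 j6-> 60.6 head -75.96 toolx [ 0.005 -0.001 -1.   ] pos [522.2  14.9 231.6] w 85.7 F [ 1.1 -0.  -0.6] t 14.47
```

move_arm:
  dp:
    - [1,-0.3,3]
    - [2,-0.5,5]
    - [3,-0.5,5.2]
    - [3,-0.5,5.2]
    - [3,-0.5,5.2]
  turn: [0,0,0,0,0]
  hand: [1,1,1,1,1]

```text
clock: 15.1
eef_pos: [530.2, -35.6, 201.8]
eef_rot: [65.2, 89.7, -10.6]
contact_force: [0.1, 0.2, 0.3]
grip_width: 85.5
```

```bash
python3 - <<'E'
from h import *
from cell import arm
import pickle
avg(arm,3);st=avg(arm,4);plan(st,(530,-37,200),104.3)
c=arm.read_camera("wrist");pickle.dump((st,c),open("w13.pkl","wb"))
crop(c["pixels"],220,60,420,260,4,"pics/w13.png")
E
```

```text
std [0.09 0.1  0.18]
std [0.03 0.15 0.06]
dp [ 0.22 -0.05  0.06] turn -0.23 j6-> 60.7 head -75.93 toolx [ 0.005 -0.001 -1.   ] pos [530.4 -36.2 202.2] w 85.3 F [-0.2  0.1  0.2] t 15.4
```

View pics/w13.png

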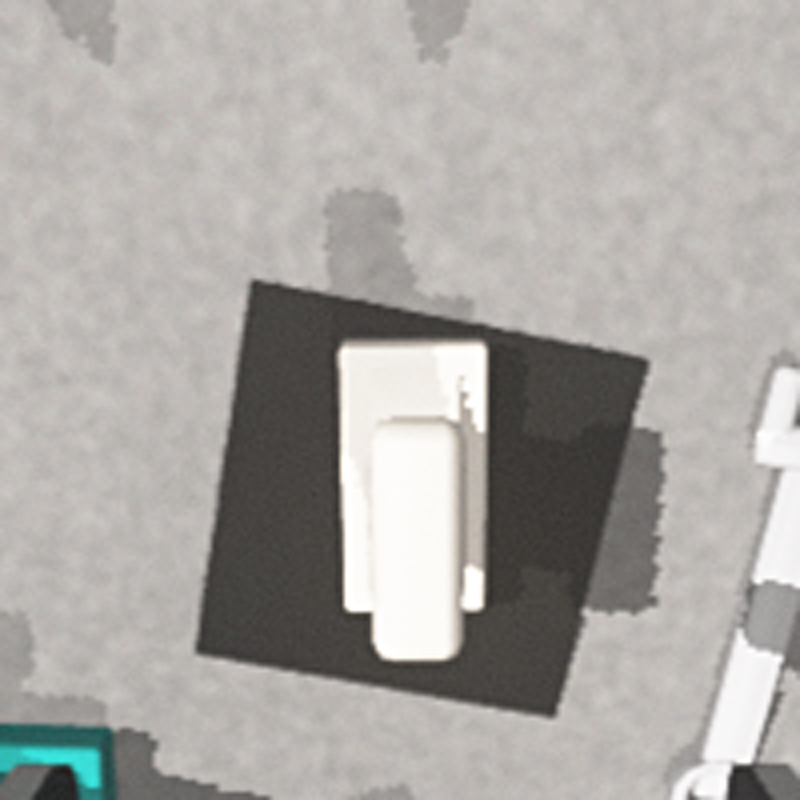

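```bash
python3 - <<'E'
from h import *
import pickle
st,c=pickle.load(open("w13.pkl","rb"))
f=lambda p:(np.array(p,float)+.5)/4-.5+(220,60)
rect(onplane(c,f([(338,341),(490,340),(485,611),(344,611)]),21,st))
rect(onplane(c,f([(371,416),(463,416),(465,661),(371,661)]),87,st))
rect(onplane(c,f([(250,281),(649,359),(554,717),(197,653)]),3,st))
E
```

```text
ctr [534.4 -38.8] edges [42.8 81.1 42.8 80.8] longdir -165.67
ctr [535.  -38.5] edges [20.9 60.  22.9 60. ] longdir -165.5
ctr [520.5 -42. ] edges [120.5 119.8 119.1 119.2] longdir -86.94
```

```bash
python3 - <<'E'
from h import *
from cell import arm
st=arm.read_state();plan(st,(534.7,-38.6,44),104.4)
E
```

```text
dp [15.8   0.31  0.26] turn -0.35 j6-> 60.5 head -75.95 toolx [ 0.005 -0.001 -1.   ] pos [530.2 -36.7 201.9] w 85.4 F [-0.2 -0.   0.5] t 15.5
```

move_arm:
  dp:
    - [2,0.38,0.26]
    - [5,0.36,0.26]
    - [8,0.34,0.26]
    - [10.5,0.33,0.26]
    - [11,0.33,0.26]
  turn: [-0.35,-0.35,-0.35,-0.35,-0.35]
  hand: [1,1,1,1,1]

```text
clock: 16.12
eef_pos: [533.2, -38.2, 90.0]
eef_rot: [66.5, 89.9, -9.1]
contact_force: [-0.4, 0.6, 0.3]
grip_width: 85.2
```

```bash
python3 - <<'E'
from h import *
from cell import arm
st=avg(arm,4);plan(st,(534.7,-38.6,44),104.4)
c=arm.read_camera("wrist")
cv2.imwrite("pics/w14.png",c["pixels"][:,:,::-1])
E
```

```text
std [0.74 0.18 1.05]
dp [4.73 0.02 0.01] turn 0.0 j6-> 60.6 head -75.6 toolx [ 0.006 -0.002 -1.   ] pos [534.2 -38.4  91.3] w 85.3 F [-0.2  0.5  0.4] t 16.27
```

View pics/w14.png

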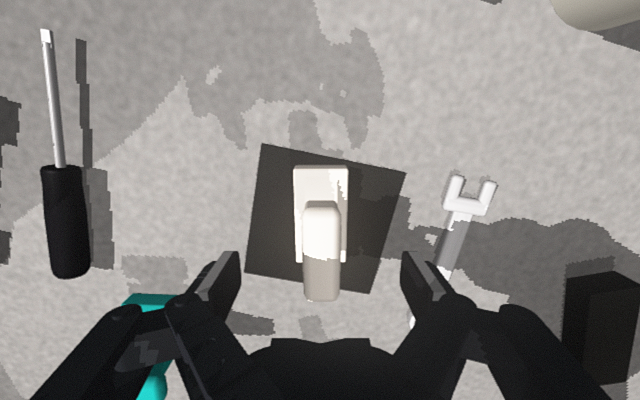

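move_arm:
  dp:
    - [1.5,0.02,0]
    - [3,0.02,0]
    - [4.2,0.02,0]
    - [4.7,0.02,0]
    - [4.7,0.02,0]
  turn: [0,0,0,0,0]
  hand: [1,1,1,1,1]

```text
clock: 17.0
eef_pos: [535.8, -38.7, 45.7]
eef_rot: [61.7, 89.6, -13.9]
contact_force: [-0.6, 0.6, 0.1]
grip_width: 85.7
```

```bash
python3 - <<'E'
from h import *
from cell import arm
st=avg(arm,5);plan(st,(534.7,-38.6,44),104.4)
E
```

```text
std [0.31 0.08 0.46]
dp [ 0.25 -0.16 -0.07] turn 0.0 j6-> 60.6 head -75.6 toolx [ 0.009 -0.002 -1.   ] pos [536.4 -38.9  46.5] w 85.5 F [ 0.1  0.2 -0.2] t 17.2
```

move_arm:
  dp:
    - [0,-0.1,-0.05]
    - [0,-0.1,-0.05]
    - [0,-0.1,-0.05]
    - [0,-0.1,-0.05]
    - [0,-0.1,-0.05]
  turn: [0,0,0,0,0]
  hand: [0.4,0,-0.3,-0.7,-0.8]
  grip_force: 80

```text
clock: 17.88
eef_pos: [535.7, -38.7, 47.2]
eef_rot: [61.3, 89.5, -14.3]
contact_force: [0.4, 0.8, 0.9]
grip_width: 23.3
```

move_arm:
  dp:
    - [0,0,0]
    - [0,0,0]
    - [0,0,0]
    - [0,0,0]
    - [0,0,0]
  turn: [0,0,0,0,0]
  hand: [-0.8,-0.8,-0.8,-0.8,-0.8]
  grip_force: 100

```text
clock: 18.5
eef_pos: [535.7, -38.8, 47.2]
eef_rot: [61.2, 89.5, -14.4]
contact_force: [-0.2, -0.0, 1.5]
grip_width: 23.0
```

```bash
python3 - <<'E'
from h import *
from cell import arm
st=avg(arm,4);plan(st,(535,-38.6,44),104.4)
c=arm.read_camera("wrist")
cv2.imwrite("pics/w15.png",c["pixels"][:,:,::-1])
E
```

```text
std [0.02 0.01 0.02]
dp [ 0.32 -0.07 -0.03] turn 0.0 j6-> 60.6 head -75.6 toolx [ 0.009 -0.002 -1.   ] pos [535.7 -38.7  47.2] w 22.7 F [ 0.1 -0.1  0.9] t 18.65
```

View pics/w15.png

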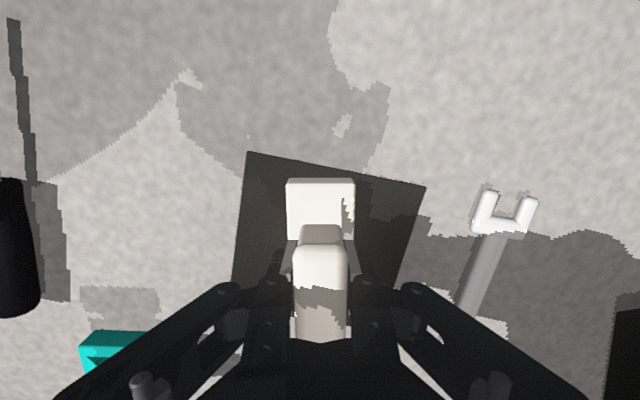

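move_arm:
  dp:
    - [-1,0,0]
    - [-4,0,0]
    - [-8,0,0]
    - [-12,0,0]
    - [-15,0,0]
  turn: [0,0,0,0,0]
  hand: [-0.8,-0.8,-0.8,-0.8,-0.8]

```text
clock: 19.38
eef_pos: [534.5, -38.4, 199.3]
eef_rot: [61.6, 89.4, -14.0]
contact_force: [0.3, 0.1, -2.1]
grip_width: 22.9
```

```bash
python3 - <<'E'
from h import *
from cell import arm
st=arm.read_state();plan(st,(491.5,308.5,190),82.55)
E
```

```text
dp [  0.79   4.46 -34.67] turn 21.85 j6-> 118.7 head -75.6 toolx [ 0.011 -0.003 -1.   ] pos [534.5 -38.4 199.3] w 22.9 F [ 0.3  0.1 -2.1] t 19.38
```

move_arm:
  dp:
    - [0,0.5,-4]
    - [0,1.2,-9]
    - [0,2,-15]
    - [0,2.8,-21]
    - [0,3.6,-27]
  turn: [3,8,14,19,21.9]
  hand: [-0.8,-0.8,-0.8,-0.8,-0.8]

```text
clock: 20.0
eef_pos: [501.3, 233.9, 198.3]
eef_rot: [83.4, 89.4, -14.2]
contact_force: [1.0, -0.5, -1.6]
grip_width: 22.9
```

```bash
python3 - <<'E'
from h import *
from cell import arm
st=arm.read_state();plan(st,(491.5,308.5,190),82.55)
E
```

```text
dp [ 0.8  -1.97 -7.27] turn -0.16 j6-> 119.3 head -97.61 toolx [ 0.011 -0.003 -1.   ] pos [501.3 233.9 198.3] w 22.9 F [ 1.  -0.5 -1.6] t 20.0
```

move_arm:
  dp:
    - [0.2,-1,-3]
    - [0.5,-1.7,-6]
    - [0.8,-2,-7.2]
    - [0.8,-2,-7.3]
    - [0.8,-2,-7.3]
  turn: [-0.1,-0.1,-0.1,-0.1,-0.1]
  hand: [-0.8,-0.8,-0.8,-0.8,-0.8]

```text
clock: 20.62
eef_pos: [491.4, 307.9, 189.9]
eef_rot: [79.8, 89.4, -17.8]
contact_force: [0.3, -0.8, -2.3]
grip_width: 23.0
```

```bash
python3 - <<'E'
from h import *
from cell import arm
avg(arm,3);st=avg(arm,4);plan(st,(491.5,308.5,115),82.55)
c=arm.read_camera("wrist");s=arm.read_camera("scene")
cv2.imwrite("pics/w16.png",c["pixels"][:,:,::-1])
crop(s["pixels"],340,180,460,330,4,"pics/s16.png")
E
```

```text
std [0.07 0.03 0.09]
std [0.05 0.14 0.02]
dp [ 7.51 -0.09 -0.05] turn -0.11 j6-> 119.9 head -97.56 toolx [ 0.011 -0.003 -1.   ] pos [491.5 308.1 190.1] w 23.0 F [-0.3  0.  -1.9] t 20.93
```

View pics/w16.png

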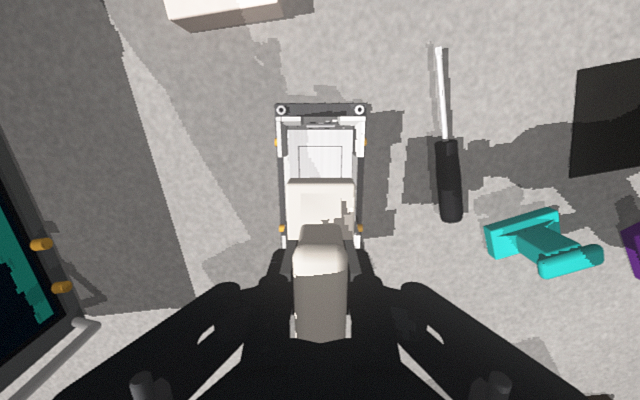

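View pics/s16.png

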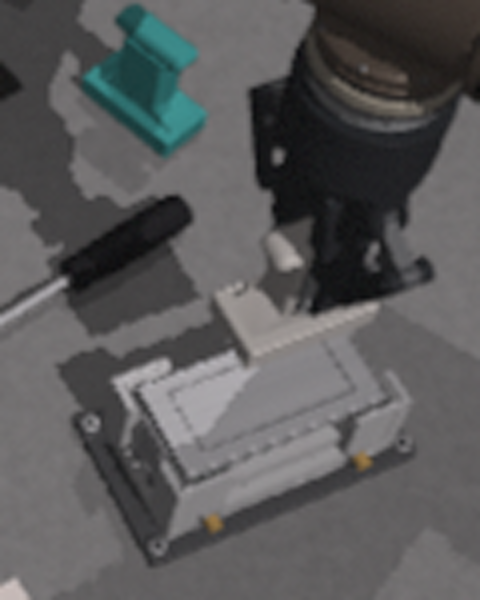

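move_arm:
  dp:
    - [1.5,-0.05,-0.05]
    - [3.5,-0.07,-0.05]
    - [5.5,-0.1,-0.05]
    - [7,-0.1,-0.05]
    - [7.4,-0.1,-0.05]
  turn: [0,0,0,0,0]
  hand: [-0.8,-0.8,-0.8,-0.8,-0.8]

```text
clock: 21.7
eef_pos: [490.2, 308.6, 113.8]
eef_rot: [69.6, 89.5, -27.9]
contact_force: [0.2, -0.4, -1.2]
grip_width: 22.9
```

```bash
python3 - <<'E'
from h import *
from cell import arm
avg(arm,2);st=avg(arm,4);plan(st,(491.5,308.5,106),82.55)
c=arm.read_camera("wrist");s=arm.read_camera("scene")
crop(c["pixels"],230,90,410,270,4,"pics/w17.png")
crop(s["pixels"],340,200,460,330,5,"pics/s17.png")
E
```

```text
std [0.17 0.07 0.25]
std [0.32 0.14 0.63]
dp [ 1.03 -0.01  0.07] turn -0.08 j6-> 120.0 head -97.53 toolx [ 0.012 -0.002 -1.   ] pos [491.5 309.2 116.3] w 23.1 F [-0.2 -0.  -1.5] t 21.95
```

View pics/w17.png

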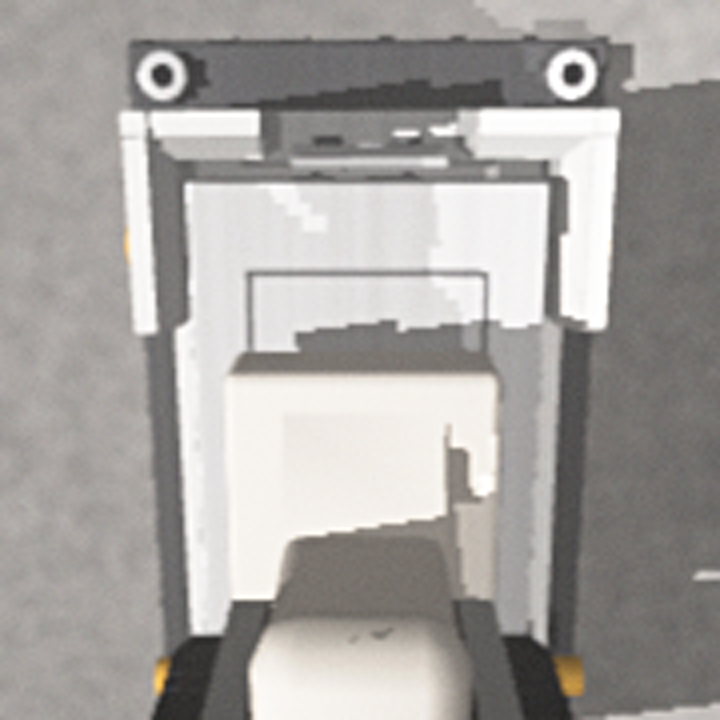

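View pics/s17.png

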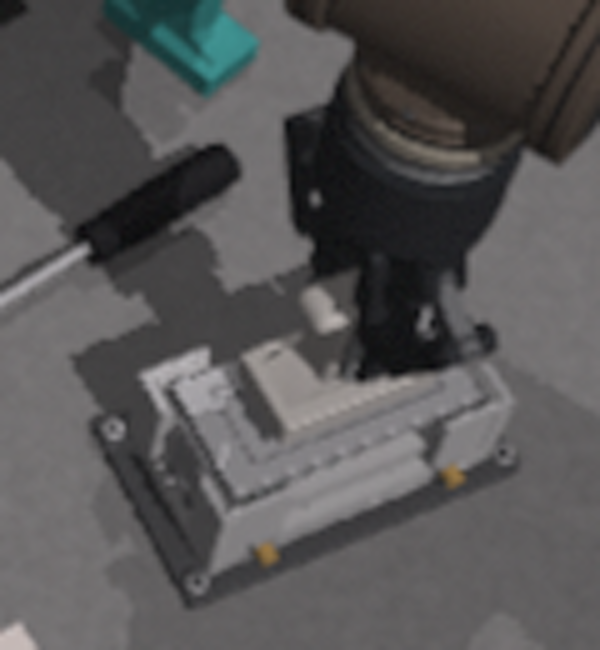

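move_arm:
  dp:
    - [0.3,0,0.05]
    - [0.5,0,0.07]
    - [0.7,0,0.07]
    - [0.9,0,0.07]
    - [1,0,0.07]
  turn: [0,0,0,0,0]
  hand: [-0.8,-0.8,-0.8,-0.8,-0.8]
  grip_force: 120

```text
clock: 22.72
eef_pos: [491.9, 308.6, 107.3]
eef_rot: [87.5, 89.3, -10.0]
contact_force: [-1.7, -0.9, 3.3]
grip_width: 23.1
```

```bash
python3 - <<'E'
from h import *
from cell import arm
st=avg(arm,3);plan(st,(491,308.5,90),82.55)
E
```

```text
std [0.01 0.02 0.02]
dp [ 1.73 -0.11  0.02] turn -0.08 j6-> 120.0 head -97.53 toolx [ 0.013 -0.002 -1.   ] pos [491.9 308.6 107.3] w 22.9 F [-1.1 -0.6  1.5] t 22.82
```

move_arm:
  dp:
    - [0.2,0,0]
    - [0.4,-0.01,0]
    - [0.6,-0.01,0]
    - [0.8,-0.02,0]
    - [1,-0.02,0]
  turn: [0,0,0,0,0]
  hand: [-0.8,-0.8,-0.8,-0.8,-0.8]

```text
clock: 23.5
eef_pos: [492.3, 309.5, 98.9]
eef_rot: [96.7, 89.2, -0.9]
contact_force: [0.4, 0.7, 0.3]
grip_width: 22.7
```

```bash
python3 - <<'E'
from h import *
from cell import arm
st=avg(arm,3);plan(st,(491,308.5,90),82.55)
c=arm.read_camera("wrist");s=arm.read_camera("scene")
crop(c["pixels"],230,90,410,270,4,"pics/w18.png")
crop(s["pixels"],340,200,460,330,5,"pics/s18.png")
E
```

```text
std [0.24 0.3  0.8 ]
dp [ 0.78 -0.1   0.07] turn -0.07 j6-> 120.0 head -97.52 toolx [ 0.013 -0.002 -1.   ] pos [492.  309.1  97.8] w 22.4 F [ 0.   0.2 -1.7] t 23.6
```

View pics/w18.png

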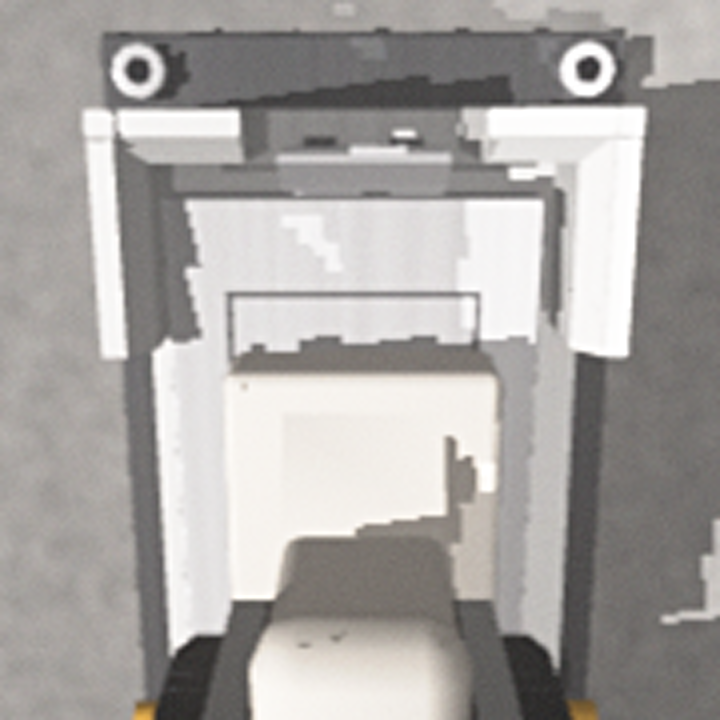

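move_arm:
  dp:
    - [0.2,0,0]
    - [0.4,-0.01,0]
    - [0.6,-0.01,0.03]
    - [0.75,-0.02,0.03]
    - [0.85,-0.02,0.03]
  turn: [0,0,0,0,0]
  hand: [-0.8,-0.8,-0.8,-0.8,-0.8]

```text
clock: 24.38
eef_pos: [491.6, 308.1, 90.2]
eef_rot: [81.9, 89.4, -15.6]
contact_force: [-5.0, -3.2, 13.7]
grip_width: 22.8
```

```bash
python3 - <<'E'
from h import *
from cell import arm
st=avg(arm,4);plan(st,(491,308.5,90),82.55)
c=arm.read_camera("wrist")
crop(c["pixels"],230,90,410,270,4,"pics/w19.png")
E
```

```text
std [0.01 0.01 0.01]
dp [ 0.02 -0.06 -0.03] turn -0.08 j6-> 120.0 head -97.53 toolx [ 0.011 -0.003 -1.   ] pos [491.6 308.1  90.2] w 22.9 F [-4.6 -3.3 11. ] t 24.52
```

View pics/w19.png

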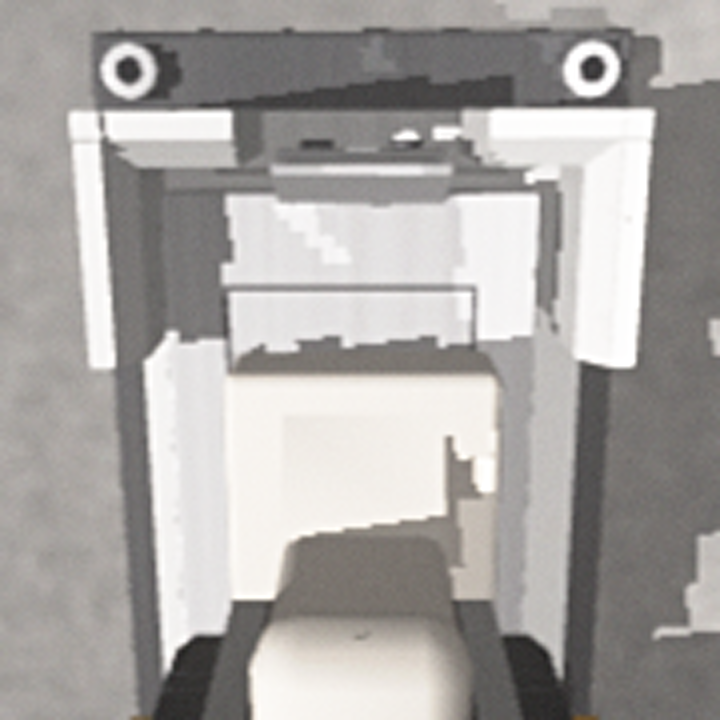

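move_arm:
  dp:
    - [0.05,0,0]
    - [0.1,0,0]
    - [0.15,0,0]
    - [0.15,0,0]
    - [0.15,0,0]
  turn: [0,0,0,0,0]
  hand: [-0.8,-0.8,-0.8,-0.8,-0.8]

```text
clock: 25.25
eef_pos: [491.7, 308.2, 90.2]
eef_rot: [80.0, 89.4, -17.5]
contact_force: [-3.4, -3.3, 8.6]
grip_width: 22.5
```

```bash
python3 - <<'E'
from h import *
from cell import arm
st=avg(arm,2);plan(st,(491,308.5,90),82.55)
E
```

```text
std [0.   0.01 0.  ]
dp [ 0.02 -0.07 -0.02] turn -0.08 j6-> 120.0 head -97.53 toolx [ 0.01  -0.003 -1.   ] pos [491.7 308.2  90.2] w 22.5 F [-3.5 -2.6  8.8] t 25.3
```

move_arm:
  dp:
    - [0.1,0,0]
    - [0.2,0,0]
    - [0.3,0,0]
    - [0.4,0,0]
    - [0.4,0,0]
  turn: [0,0,0,0,0]
  hand: [-0.8,-0.8,-0.8,-0.8,-0.8]

```text
clock: 25.98
eef_pos: [491.8, 308.2, 90.2]
eef_rot: [69.4, 89.5, -28.1]
contact_force: [-10.1, -4.9, 20.5]
grip_width: 22.9
```

```bash
python3 - <<'E'
from h import *
from cell import arm
st=avg(arm,2);plan(st,(491,308.5,90),82.55)
E
```

```text
std [0.01 0.   0.01]
dp [ 0.02 -0.08 -0.02] turn -0.06 j6-> 120.0 head -97.51 toolx [ 0.008 -0.005 -1.   ] pos [491.7 308.2  90.2] w 22.5 F [-9.9 -5.2 20. ] t 26.02
```

move_arm:
  dp:
    - [-0.3,0,0]
    - [-1,0,0]
    - [-3,0,0]
    - [-6,0,0]
    - [-10,0,0]
  turn: [0,0,0,0,0]
  hand: [-0.8,-0.8,-0.8,-0.8,-0.8]

```text
clock: 26.7
eef_pos: [490.3, 308.4, 190.6]
eef_rot: [58.4, 89.5, -39.1]
contact_force: [1.0, -0.1, -2.3]
grip_width: 22.9
```

```bash
python3 - <<'E'
from h import *
from cell import arm
import pickle
avg(arm,3);st=avg(arm,3);plan(st,(535,-38.6,190),104.4)
c=arm.read_camera("wrist");s=arm.read_camera("scene");pickle.dump((st,c,s),open("w20.pkl","wb"))
crop(c["pixels"],230,70,410,270,4,"pics/w20.png")
crop(s["pixels"],340,200,460,330,6,"pics/s20.png")
E
```

```text
std [1.69 0.77 3.32]
std [0.94 0.41 1.77]
dp [ 0.36  8.85 33.89] turn -21.91 j6-> 61.8 head -97.51 toolx [ 0.008 -0.005 -1.   ] pos [491.5 308.9 191.6] w 23.2 F [ 0.2 -0.7 -1.6] t 26.95
```

View pics/w20.png

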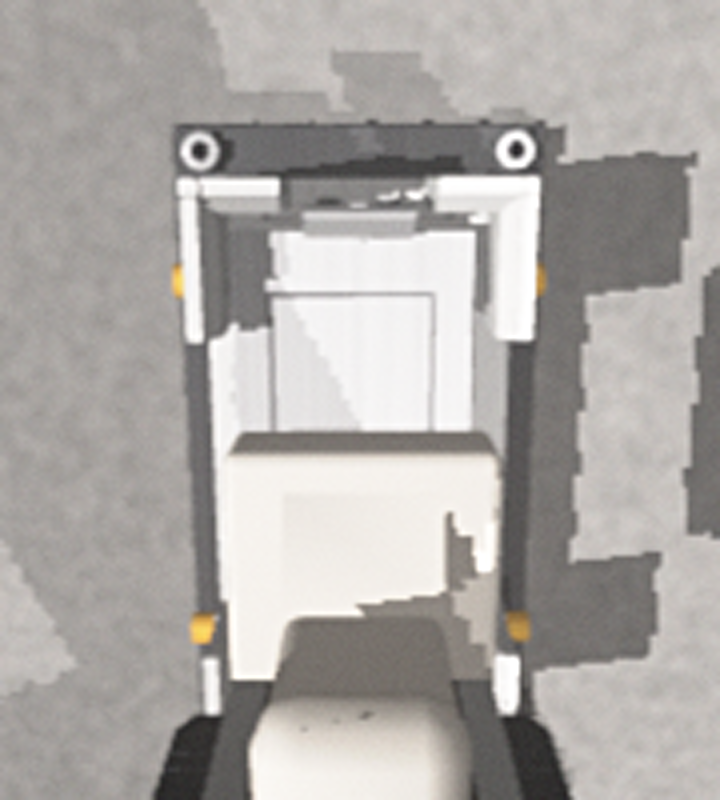

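View pics/s20.png

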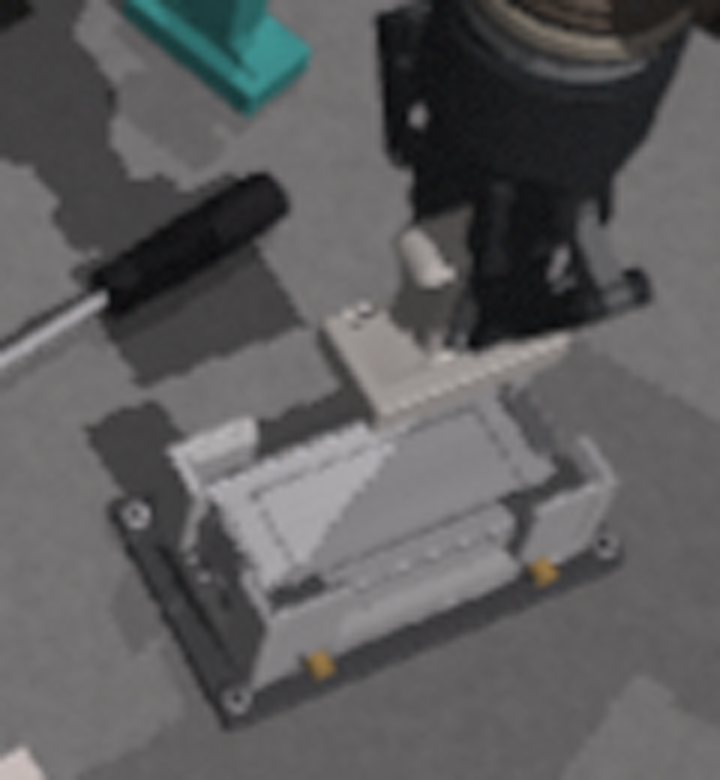

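move_arm:
  dp:
    - [-2,0,3]
    - [-5,-1,6]
    - [-8,-2,10]
    - [-10,-3,14]
    - [-10,-3,14]
  turn: [0,0,0,0,0]
  hand: [-0.8,-0.8,-0.8,-0.8,-0.8]

```text
clock: 27.72
eef_pos: [441.2, 172.5, 289.7]
eef_rot: [59.2, 89.5, -38.5]
contact_force: [-0.7, 0.6, -2.1]
grip_width: 23.0
```

```bash
python3 - <<'E'
from h import *
from cell import arm
import pickle
avg(arm,3);st=avg(arm,3);plan(st,(535,-38.6,190),104.4)
c=arm.read_camera("wrist");pickle.dump((st,c),open("w21.pkl","wb"))
cv2.imwrite("pics/w21.png",c["pixels"][:,:,::-1])
E
```

```text
std [0.11 0.56 0.85]
std [0.01 0.11 0.07]
dp [ 9.86 12.07 19.83] turn -21.86 j6-> 59.5 head -97.46 toolx [ 0.002 -0.006 -1.   ] pos [440.9 174.3 287.1] w 22.7 F [-0.8 -0.1 -2.1] t 27.98
```

View pics/w21.png

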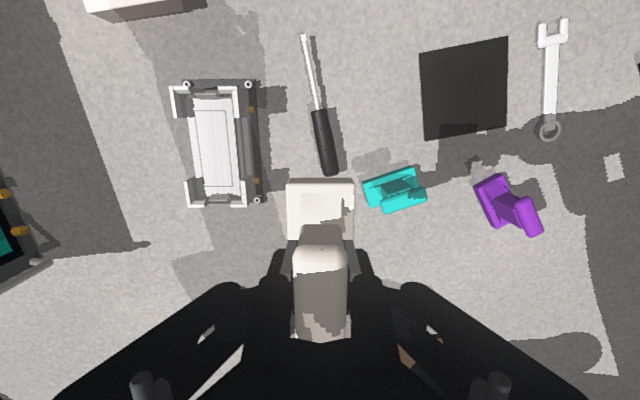

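```bash
python3 - <<'E'
from h import *
import pickle
st,c=pickle.load(open("w21.pkl","rb"))
crop(c["pixels"],160,70,280,215,5,"pics/w21c.png")
E
```

```text
(no output)
```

View pics/w21c.png

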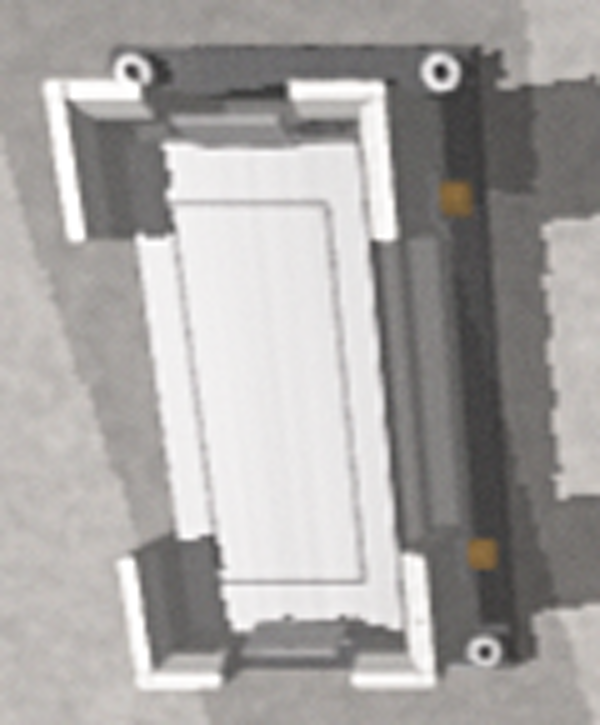

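move_arm:
  dp:
    - [0,3,4]
    - [1,6,9]
    - [3,9,14]
    - [5,11,18.5]
    - [8,11.6,19.9]
  turn: [-4,-10,-16,-21,-21.9]
  hand: [-0.8,-0.8,-0.8,-0.8,-0.8]

```text
clock: 28.7
eef_pos: [532.0, -40.8, 208.6]
eef_rot: [16.0, 89.5, -59.6]
contact_force: [-0.4, 0.6, -2.3]
grip_width: 22.7
```

```bash
python3 - <<'E'
from h import *
from cell import arm
avg(arm,3);st=avg(arm,3);plan(st,(531,-39.5,60),104.4)
E
```

```text
std [1.48 0.84 2.38]
std [0.61 0.25 1.27]
dp [14.8   0.02  0.09] turn 0.08 j6-> 60.7 head -75.52 toolx [ 0.003 -0.006 -1.   ] pos [530.1 -37.8 208. ] w 22.6 F [ 0.1  0.5 -1.2] t 28.95
```

move_arm:
  dp:
    - [2,0,0]
    - [5,0,0]
    - [9,0.02,0.05]
    - [12,0.02,0.09]
    - [13,0.02,0.09]
  turn: [0,0,0,0,0]
  hand: [-0.8,-0.8,-0.8,-0.8,-0.8]

```text
clock: 29.62
eef_pos: [531.7, -37.9, 79.7]
eef_rot: [13.3, 89.6, -62.1]
contact_force: [0.1, -0.2, -1.7]
grip_width: 22.5
```

```bash
python3 - <<'E'
from h import *
from cell import arm
avg(arm,4);st=avg(arm,3);plan(st,(531,-39.5,47.2),104.4)
c=arm.read_camera("wrist");s=arm.read_camera("scene")
cv2.imwrite("pics/w22.png",c["pixels"][:,:,::-1])
crop(s["pixels"],260,130,400,250,5,"pics/s22.png")
E
```

```text
std [0.56 0.31 0.86]
std [0.05 0.1  0.07]
dp [ 3.5  -0.28 -0.06] turn 0.14 j6-> 60.8 head -75.46 toolx [ 0.008 -0.007 -1.   ] pos [533.6 -39.1  82.3] w 22.8 F [ 0.2  0.2 -1.5] t 29.93
```

View pics/w22.png

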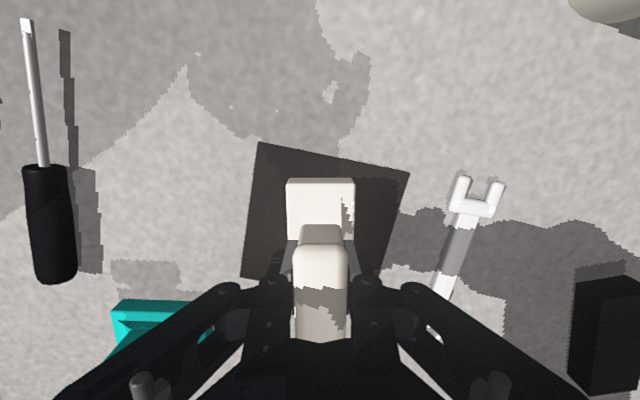

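View pics/s22.png

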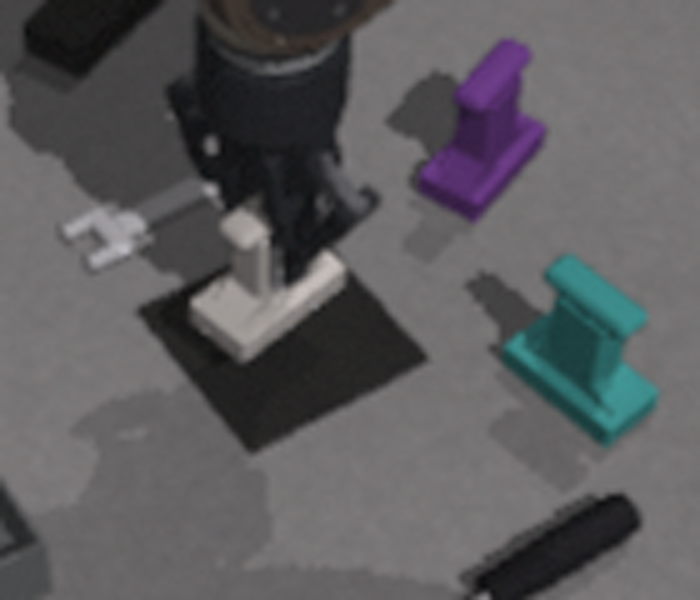

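Over the mat and unobstructed; lowering 3.2 cm first.

move_arm:
  dp:
    - [0.8,-0.1,-0.05]
    - [1.6,-0.2,-0.05]
    - [2.4,-0.25,-0.05]
    - [2.9,-0.25,-0.05]
    - [3.2,-0.25,-0.05]
  turn: [0,0,0,0,0]
  hand: [-0.8,-0.8,-0.8,-0.8,-0.8]

```text
clock: 30.7
eef_pos: [530.3, -39.6, 48.8]
eef_rot: [26.0, 89.5, -49.5]
contact_force: [0.7, 0.0, -1.2]
grip_width: 22.7
```

```bash
python3 - <<'E'
from h import *
from cell import arm
st=avg(arm,6);plan(st,(531,-39.5,47.2),104.4)
E
```

```text
std [0.21 0.04 0.38]
dp [0.2  0.05 0.  ] turn 0.12 j6-> 60.8 head -75.48 toolx [ 0.007 -0.007 -1.   ] pos [530.5 -39.6  49.1] w 22.7 F [-0.1 -0.1 -1.4] t 30.95
```

move_arm:
  dp:
    - [0.05,0,0]
    - [0.1,0,0]
    - [0.15,0,0]
    - [0.2,0,0]
    - [0.22,0,0]
  turn: [0,0,0,0,0]
  hand: [-0.8,-0.8,-0.8,-0.8,-0.8]

```text
clock: 31.62
eef_pos: [530.8, -39.7, 47.5]
eef_rot: [30.0, 89.4, -45.5]
contact_force: [-0.5, 0.1, -0.7]
grip_width: 22.5
```

```bash
python3 - <<'E'
from h import *
from cell import arm
st=avg(arm,3);plan(st,(531,-39.5,47.2),104.4)
E
```

```text
std [0.03 0.   0.02]
dp [ 0.03  0.03 -0.01] turn 0.12 j6-> 60.8 head -75.48 toolx [ 0.007 -0.007 -1.   ] pos [530.8 -39.7  47.5] w 22.7 F [ 0.2  0.1 -1.4] t 31.73
```

move_arm:
  dp:
    - [0.05,0,0]
    - [0.1,0,0]
    - [0.12,0,0]
    - [0.12,0,0]
    - [0.12,0,0]
  turn: [0,0,0,0,0]
  hand: [-0.8,-0.8,-0.8,-0.8,-0.8]

```text
clock: 32.4
eef_pos: [530.9, -39.8, 47.4]
eef_rot: [28.3, 89.4, -47.2]
contact_force: [-3.7, 0.6, 6.7]
grip_width: 22.8
```

```bash
python3 - <<'E'
from h import *
from cell import arm
st=avg(arm,3);plan(st,(531,-39.5,47.2),104.4)
E
```

```text
std [0.02 0.01 0.02]
dp [ 0.02  0.01 -0.02] turn 0.14 j6-> 60.8 head -75.46 toolx [ 0.007 -0.007 -1.   ] pos [530.9 -39.8  47.4] w 23.0 F [-3.6  0.   6.3] t 32.5
```

move_arm:
  dp:
    - [0,0,0]
    - [0,0,0]
    - [0,0,0]
    - [0,0,0]
    - [0,0,0]
  turn: [0,0,0,0,0]
  hand: [-0.35,-0.2,0.2,0.6,1]
  grip_force: 40

```text
clock: 33.17
eef_pos: [530.9, -39.8, 47.3]
eef_rot: [28.1, 89.4, -47.3]
contact_force: [0.6, -0.8, -0.5]
grip_width: 83.4
```

move_arm:
  dp:
    - [0,0,0]
    - [-1,0,0]
    - [-4,0,0]
    - [-9,0,0]
    - [-14,0,0]
  turn: [0,0,0,0,0]
  hand: [1,1,1,1,1]

```text
clock: 33.8
eef_pos: [529.8, -38.7, 189.2]
eef_rot: [28.9, 89.4, -46.6]
contact_force: [0.5, -0.7, -0.1]
grip_width: 85.6
```

```bash
python3 - <<'E'
from h import *
from cell import arm
import pickle
avg(arm,4);st=avg(arm,3);plan(st,(490,310,250),82.55)
c=arm.read_camera("wrist");s=arm.read_camera("scene");t=arm.read_camera("top");pickle.dump((st,c,s,t),open("w23.pkl","wb"))
cv2.imwrite("pics/w23.png",c["pixels"][:,:,::-1])
crop(s["pixels"],250,100,460,330,3,"pics/s23.png")
E
```

```text
std [1.71 0.39 3.22]
std [0.67 0.17 1.28]
dp [ -6.47   4.91 -34.71] turn 21.99 j6-> 119.1 head -75.46 toolx [ 0.005 -0.007 -1.   ] pos [529.9 -38.7 187.8] w 85.7 F [-0.1 -0.2 -0.3] t 34.1
```

View pics/w23.png

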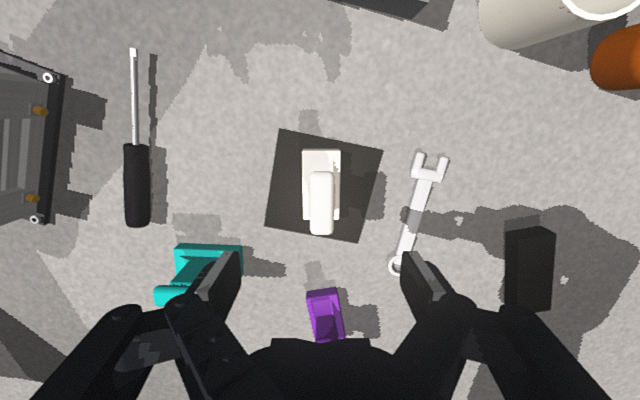

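View pics/s23.png

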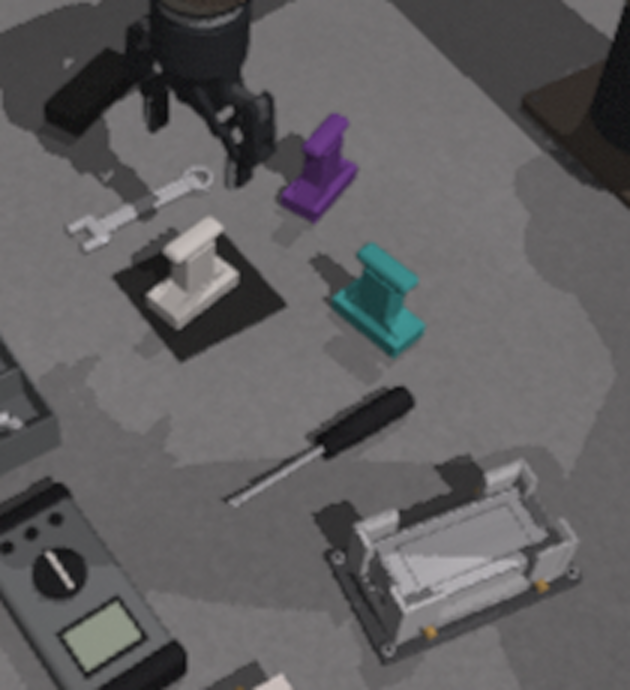

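move_arm:
  dp:
    - [-1,0.5,-5]
    - [-3,1.5,-11]
    - [-5,2.5,-17]
    - [-6,3.3,-23]
    - [-6.5,4.2,-29]
  turn: [4,10,16,21,22]
  hand: [1,1,1,1,1]

```text
clock: 34.92
eef_pos: [496.5, 254.7, 249.0]
eef_rot: [41.2, 89.6, -56.4]
contact_force: [0.9, -0.2, 0.3]
grip_width: 85.1
```

move_arm:
  dp:
    - [0.5,0,-4]
    - [1,0,-6]
    - [2,0,-6.2]
    - [3,0,-6.2]
    - [4,0,-6.2]
  turn: [0,0,0,0,0]
  hand: [1,1,1,1,1]

```text
clock: 35.55
eef_pos: [504.8, 314.5, 207.4]
eef_rot: [31.4, 89.6, -66.3]
contact_force: [-0.3, 1.0, -0.4]
grip_width: 85.2
```

```bash
python3 - <<'E'
from h import *
from cell import arm
import pickle
avg(arm,5);st=avg(arm,3);plan(st,(490,310,250),82.55)
c=arm.read_camera("wrist");pickle.dump((st,c),open("w24.pkl","wb"))
crop(c["pixels"],260,80,390,250,4.5,"pics/w24.png")
E
```

```text
std [0.33 0.33 0.86]
std [0.04 0.14 0.18]
dp [-4.09 -1.4   0.78] turn -0.11 j6-> 120.4 head -97.56 toolx [ 0.005 -0.006 -1.   ] pos [505.1 315.6 209.2] w 85.4 F [ 0.4 -0.5 -0.4] t 35.9
```

View pics/w24.png

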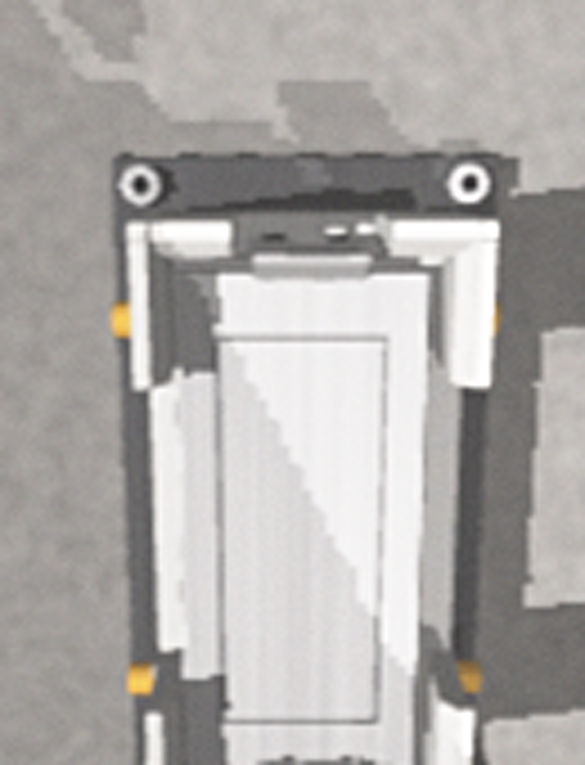

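```bash
python3 - <<'E'
from h import *
import pickle
st,c=pickle.load(open("w12.pkl","rb"))
f=lambda p,k,o:(np.array(p,float)+.5)/k-.5+o
rect(onplane(c,f([(155,202),(347,202),(336,635),(165,635)],5,(270,100)),64,st))
st,c=pickle.load(open("w24.pkl","rb"))
for z in(44,46,48): rect(onplane(c,f([(217,338),(386,338),(377,721),(226,721)],4.5,(260,80)),z,st))
crop(c["pixels"],270,215,380,280,6,"pics/w24b.png")
E
```

```text
ctr [489.9 309. ] edges [41.  99.9 40.2 99.9] longdir 172.33
ctr [488.7 310.1] edges [ 40.6 101.   39.9 100.9] longdir 172.81
ctr [489.3 310.1] edges [ 40.3 100.3  39.7 100.2] longdir 172.81
ctr [489.9 310. ] edges [40.  99.6 39.4 99.5] longdir 172.81
```

View pics/w24b.png

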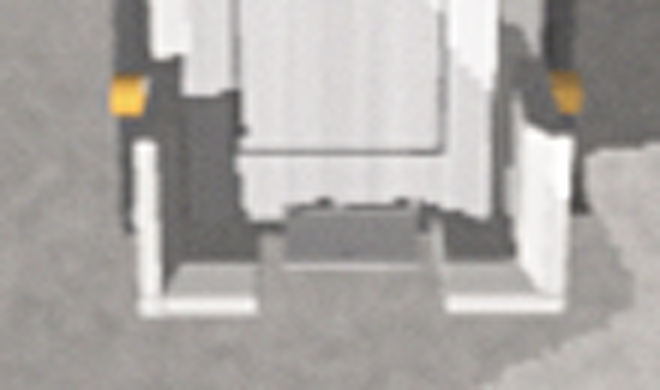

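```bash
python3 - <<'E'
from cell import arm
s=arm.read_state();print(s['clock'],s['contact_force'].round(1),abs(s['qd']).max())
print(arm.sign_off())
E
```

```text
36.0 [-0.2 -0.4  0.5] 0.13044673327461787
the job is handed in; nothing more can be done
None
```

I laid the cover on the two clips and let go of it. I then pressed it home with the foot of the white pusher, stood the pusher back on its mat, and handed the job in at 36 s.

**Laid:** released, the cover measured 130 x 60 mm with its top 64 mm up. It was level and within 1 mm of the module's centre.

**Pressed home:** after the clips gave, the foot stopped at the height expected for home. It did not move further when I pressed to about 22 N.

**Last pictures:**
- **Cover:** its top face is about 46 mm up and level, and both clips are over its ends. I judged the clips from the pictures only, as their angles cannot be read. In the last picture the cover's centre measured about 1.5 mm to one side of my earlier estimate for the module, which is within the 2.5 mm of play.
- **Pusher:** it stands upright on the mat, about 5 mm from where it started.
- **Other objects:** the arm did not touch them, and those in view look unmoved.

No check failed. The gripper was open, clear and still at hand-in.

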